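# Fit a slatwall hook and hang the level

### The arm

A 6-joint arm with a two-finger parallel gripper is mounted at the origin on the work surface. World frame = base frame: x ahead of the robot, y to its left, z up, the work surface at z = 0. Lengths are in m, angles in rad, forces in N, time in s.
With the tool pointing down it reaches from about 0.35 to 0.95 m from the base axis. Payload 17.4 kg.
Tool frame: the origin (TCP) lies on the front face of the gripper's body, between the roots of the fingers; the fingertips stand 84 mm ahead of it and the grasp point (between the pads) lies 65 mm ahead of it; z points along the fingers, y is the direction in which the jaws open and shut (so a half turn about z gives the same grasp; the last joint's range is limited). The gripper opens to 93 mm and grips with 3 to 60 N. Pads are 15 mm wide; open, the fingers measure 128 mm over their backs; the gripper's body (75 mm by 188 mm) begins 65 mm behind the grasp point.
Start: joints at [-1.333, 0.116, 1.442, -0, 1.584, -0.038], TCP at [0.184, -0.649, 0.303] pointing down, gripper open.
Joint ranges: [-2.83, 2.83], [-0.83, 2.19], [0.07, 2.5], [-1.14, 4.28], [0.01, 3], [-2.97, 2.97]. Speed limits (rad/s): [1.89, 1.89, 2.22, 3.14, 3.14, 3.14].

### API

Orientations are given as a unit quaternion [x, y, z, w].
In Python, from workcell import bot, vision, recognise, silhouettes gives the robot as it stands.
- The arm moves only by the tool arm_command, never from a script. Its argument "plan" is one flat list of numbers, 7 for each row, row after row: the shift along the tool's x, y, z as a fraction of full scale, then the turn, a rotation vector about the tool's x, y, z as a fraction of full scale, then the opening, from 0 (shut) to 1 (fully open). A call has 1 to 10 rows; each row shifts and turns the pose as measured when the row begins, along the tool's axes as they then stand; what a row does not reach is not made up. Full scale, the value 1, is 0.2 m for a shift and 30 degrees for a turn. A row lasts 1/10 s, in which the tool goes at most 50 mm and 8.59 degrees, less where a joint would pass 70% of its speed; a pose out of reach is approached as far as the arm can. A call with a number of a shift or a turn outside -1 to 1 is refused whole. A call with a gripper value outside its range is refused whole. The fingers move at their own pace and stop on an object; "force" is the grip in N (left out, the last holds). Time passes only in rows, so rows that do not move let the fingers close. It gives the time, the measured TCP pose, the force and the opening at its end, in the units of the state.
- bot.read_state(): the state, without advancing time (a new reading comes with each control period).
- vision.capture(name): name is "side" or "top" or "wrist"; returns a dict with "image" (420x560x3 uint8, blue, green, red), "camera_matrix" (3x3 intrinsics, pixels), "rvec" (rotation vector, rad) and "tvec" (3), from world to camera coordinates, as OpenCV has them. Camera axes: x right, y down, z forward; pixel columns grow to the right and rows downward; lengths in m; the calibration is good to about 2 mm. The wrist camera is an equidistant fisheye: a pixel r from the principal point sees the ray r / f radians off the axis. A picture is of the moment at which its call begins. There is no depth.
- bot.finish_job(): hands the job in, once; it reports no verdict.
Trained networks look in a picture, given as the dict that the camera call returned (one of the last four; its "shot" number tells which), for a name from the list of things; names that differ only in an ending like _2 or _b are one class to them, and where a whole thing is asked for, a point or a joint stands for the part that bears it (a point fixed in the world has none). Each returns a list of dicts, best first, with "p" (0 to 1); they miss things now and then, are a little off and sometimes report something else, mostly with a low value. They report only what shows in the picture. A call takes as long as a camera call. They do not tell look-alikes from the thing itself.
- recognise(label, picture): "extent" ([left, top, right, bottom] as shares, 0 to 1, of the picture: columns of its width, rows of its height, round what is visible of it).
- silhouettes(label, picture): "pixels" (420x560 bool, what is visible of it) and "extent" ([left, top, right, bottom] as shares, 0 to 1, of the picture: columns of its width, rows of its height, round what is visible of it).
The state is a dict: "time_s": time; "joint_pos": joint angles; "qd": joint speeds; "joint_efforts": joint torques, N m; "eef_pos": TCP position; "ee_rot": TCP orientation; "contact_force": force on the tool from outside, world axes, zero at the start; "wrist_torque": the same for the moment, N m; "gripper_width": finger opening in m.
Only numpy, scipy, OpenCV 4.12 (cv2) and the standard library are available. Lean on these libraries where they do the work, as an engineer would, in place of code of your own. Each camera call takes 0.05 s, during which the arm holds its last target.

### The job

Fit the loose hook into the top groove of the slatwall, about 15 cm to the robot's side of the hook that is already there: feel its lip into the groove with the arm tipped up, swing it down and, without ever forcing it, press it home with a firm push of 10 to 15 N, the back plate flush on the wall, before you let go of it. Then lay the spirit level on edge across the two hooks, setting it down without a bang, and leave the other things on the bench alone.

Things in the scene. Friction and masses are not known exactly. Their poses are not given: they have to be found in the camera images.
- slatwall: Steel stand bolted to the bench with an off-white slatwall panel hung on its slotted uprights: 368 long, 266 high, 20 thick (mm). Origin: on the bench, in the plane of the panel's front face, at mid length. -x points out of the front face, y along the grooves (+y is the end away from the robot), z up. Three level T-grooves, closed at their ends; the job uses the top one.
- groove (a point): Nominal lower edge of the top groove's mouth, in the front face at mid length, 224 mm up; axes as the slatwall. The panel is height-adjustable: it hangs up to 8 mm above or below this, not shown by the readings, so feel for the mouth. Mouth 12 mm high; face strips 4 mm thick; behind them the groove is 13 mm deep, 12 mm higher and 8 mm lower than the mouth.
- old_hook (a point): Nominal place (true height up to 8 mm off, with the panel) of the black steel hook already in the top groove, fixed to the panel: middle of its plate's lower rear edge, 60 mm to +y of the groove point, 169 mm up. Same shape as the loose hook, and sagging 1.3 degrees as a seated hook does. A loose hook well seated is level with it, its plate's lower edge on the face (x = 0).
- hook: Loose black steel hook, 0.2 to 0.4 kg, standing on its arm on the bench. Origin: middle of the lower rear edge of its back plate. x to the rear (into the wall when fitted), z up, now and when fitted. Plate x -3 to 0, 50 wide (y), 58 high. Arm: flat bar 10 thick (y), z 0 to 24, forward to x -110, then an upturned end to x -118, 38 high (mm). Lip at the plate's top: see hook_lip.
- hook_lip (a point): Middle of the lip's top edge (x 7, z 72 in the hook's frame, mm). The lip is 50 wide, 3 thick: a tongue runs rearward at z 55 to 58, x 0 to 8.5, ending in an upstand x 5.5 to 8.5 up to z 72. It enters the mouth only with the arm's end raised about 45 degrees, tip first; swinging down, it needs some 5 mm of lift, then drops.
- hook_arm (a point): Middle of the hook's arm (x -60, z 12 mm in the hook's frame), where it can be pinched across its 10 mm. Fitted, the plate lies on the wall's face, the tongue stands on the mouth's lower edge and the upstand is behind the strip above, with 1.5 mm of play; left alone it sags 1.3 degrees. Wall and hook are stiff: 1 mm too far is about 20 N; jammed or levered over 50 N, the strips crack.
- level: Aluminium spirit level with black ends, 300 mm long (x), 24 mm thick (y), 48 mm high (z), 0.2 to 0.4 kg, standing on its edge on the bench. Origin: centre of its underside. On the hooks its underside is nominally 193 mm above the bench (up to 8 mm off).
- jar: Bystander: jar with a steel lid, 64 mm across, 85 mm high. Origin: centre of its underside.
- screwdriver: Bystander: screwdriver lying on the bench. Origin: under its middle.
- tin: Bystander: plain tin can, 74 mm across, 100 mm high. Origin: centre of its underside.
Mind the look-alikes: they are no part of the job. There is more than one size of the hook; the one meant has the size given above.

How it is judged:
On the way:
1. the hook is in the top groove, its plate flush, pressed home on the slatwall with more than 7 N of contact, while the gripper still has hold of it (x of hook in the frame of slatwall above -0.002 m and x of hook_lip in the frame of slatwall above 0.0042 m and z of hook in the frame of slatwall between 0.158 and 0.18 m and angle between hook's own z axis and vertical below 0.055 rad and angle between the x axis of hook and the x axis of slatwall, either way round below 0.07 rad and contact force between hook and slatwall above 7 N and contact force between the fingers and hook above 0.5 N), for 0.2 s.
At the end, for the whole second after the job is handed in: Hook seated in the top groove 110 to 190 mm robot-side of the old hook and bearing on it: plate foot within 2 mm of the wall face, tilt below 0.055, skew below 0.07 rad, lip behind the strip. Level resting on both hooks, on edge within 0.1 rad. Both released and still (x of hook in the frame of slatwall above -0.002 m and x of hook_lip in the frame of slatwall above 0.0042 m and z of hook in the frame of slatwall between 0.158 and 0.18 m and angle between hook's own z axis and vertical below 0.055 rad and angle between the x axis of hook and the x axis of slatwall, either way round below 0.07 rad and contact force between hook and slatwall above 2 N and y of hook in the frame of old_hook between -0.19 and -0.11 m and contact force between level and hook above 0.2 N and contact force between level and slatwall above 0.2 N and angle between level's own z axis and vertical below 0.1 rad and z of level in the frame of slatwall above 0.18 m and linear speed of each of level, hook below 0.02 m/s and contact force between the fingers and hook below 0.1 N and contact force between the fingers and level below 0.1 N); the robot touches nothing.
It fails at once if the hook is forced in or out: more than 50 N between hook and slatwall while the gripper touches the hook (contact force between hook and slatwall above 50 N and contact force between the fingers and hook above 0.1 N).
It fails at once if the level is banged down on the hooks: more than 50 N (contact force between level and slatwall above 50 N or contact force between level and hook above 50 N).
It fails at once if a bystander is moved by more than 20 mm (distance of any of jar, screwdriver, tin from where it was at the start of the episode above 0.02 m).
It also fails if it takes over 72 s, if anything falls off the work surface, if the arm or the gripper's body presses on something with over 40 N, if the wrist force passes 120 N, or if a joint passes its speed limit or range.

## Working session

There is one attempt and no reset: what is moved stays moved. The work goes in short steps, Python scripts to look and compute and a tool call to move; the robot and the scene stay as the last step left them, time stands still between calls to the robot, and variables do not carry over. Pictures are saved under pics/ and viewed, and the job is handed in when it is done.

Besides the shell and the picture viewer there is one more tool, called after "Request:" as a command line: name --argument value ..., lists and objects as JSON in quotes. arm_command: Moves the arm, as the interface text tells. Its arguments: {"type":"object","properties":{"plan":{"type":"array"},"force":{"type":"number"}},"required":["plan"]}

```bash
ls; mkdir -p pics
cat > h.py <<'E'
import numpy as np, cv2
from scipy.spatial.transform import Rotation as R
from workcell import bot, vision, recognise, silhouettes
def snap(n,f):
    c=vision.capture(n); cv2.imwrite('pics/'+f,c['image']); return c
def P(c):
    Rm=cv2.Rodrigues(np.array(c['rvec'],float))[0]; return np.array(c['camera_matrix']),Rm,np.array(c['tvec'],float).ravel()
def proj(c,X):
    K,Rm,t=P(c); X=np.atleast_2d(X)@Rm.T+t; u=X@K.T; return u[:,:2]/u[:,2:]
def ray(c,uv):
    K,Rm,t=P(c); d=np.linalg.inv(K)@np.array([uv[0],uv[1],1.]); return -Rm.T@t, Rm.T@d
def onz(c,uv,z):
    o,d=ray(c,uv); return o+d*(z-o[2])/d[2]
E
python3 - <<'E'
from h import *
s=bot.read_state(); print(s)
for n in ['side','top','wrist']:
    c=snap(n,n+'0.png'); print(n,c['camera_matrix'],P(c)[1],-P(c)[1].T@P(c)[2])
    for l in ['slatwall','hook','level','jar','screwdriver','tin','old_hook']:
        try:
            print(l,[(round(d['p'],2),[round(a*b) for a,b in zip(d['extent'],[560,420]*2)]) for d in recognise(l,c)])
        except Exception as e: print(l,e)
E
```

```text
pics
{'time_s': 0.0, 'joint_pos': array([-1.33280206e+00,  1.16495467e-01,  1.44224642e+00,  1.21031037e-05,
        1.58396471e+00, -3.78123450e-02]), 'qd': array([-0.00126859,  0.00064179,  0.00275438,  0.00024649,  0.00021032,
       -0.00037272]), 'joint_efforts': array([-3.06042466e-04, -7.21260595e+01, -6.22623610e+01,  7.79768452e-02,
        2.36883480e-02, -8.37495782e-05]), 'eef_pos': array([ 0.18378211, -0.64940243,  0.30201043]), 'ee_rot': array([ 9.90506234e-01,  1.37466684e-01, -4.96339305e-05, -5.54787938e-04]), 'contact_force': array([-0.04765194, -0.79081844, -0.20956569]), 'wrist_torque': array([ 0.00148704,  0.03337266, -0.00541353]), 'gripper_width': 0.09318810238030786}
side [[512.14976046   0.         284.0962494 ]
 [  0.         512.14976046 213.95712133]
 [  0.           0.           1.        ]] [[-0.90836222 -0.41805877 -0.01024456]
 [-0.20514662  0.46682451 -0.86022656]
 [ 0.36440767 -0.77929567 -0.5098091 ]] [0.16380851 1.06572815 0.76742962]
slatwall [(0.67, [281, 116, 416, 212]), (0.21, [315, 220, 345, 272])]
hook [(0.75, [313, 222, 345, 271]), (0.54, [3
[... 603 characters left out ...]
144, 167, 176, 199])]
hook [(0.82, [271, 236, 320, 255]), (0.48, [333, 250, 369, 266])]
level [(0.72, [203, 190, 221, 303])]
jar [(0.6, [283, 148, 307, 173])]
screwdriver [(0.58, [143, 232, 168, 300])]
tin [(0.87, [144, 168, 176, 200])]
old_hook [(0.96, [356, 134, 440, 301]), (0.2, [199, 189, 222, 300])]
wrist [[325.1922621    0.         275.60220976]
 [  0.         325.1922621  208.9827485 ]
 [  0.           0.           1.        ]] [[ 2.72235136e-01 -9.62230745e-01 -1.58378066e-04]
 [-9.20723560e-01 -2.60539702e-01  2.90494734e-01]
 [-2.79564228e-01 -7.89370510e-02 -9.56876577e-01]] [ 0.26171    -0.62737107  0.38503146]
slatwall []
hook []
level []
jar []
screwdriver []
tin []
old_hook []
```

Run:
```python
import cv2
a=cv2.imread('pics/side0.png');cv2.imwrite('pics/side0b.png',cv2.resize(a[100:400,150:450],(800,800))[:600] if 0 else cv2.resize(a[100:325,170:470],(800,600),interpolation=cv2.INTER_CUBIC))
a=cv2.imread('pics/top0.png');cv2.imwrite('pics/top0b.png',cv2.resize(a[120:345,160:460],(800,600),interpolation=cv2.INTER_CUBIC))
```

```text
(no output)
```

View pics/side0.png

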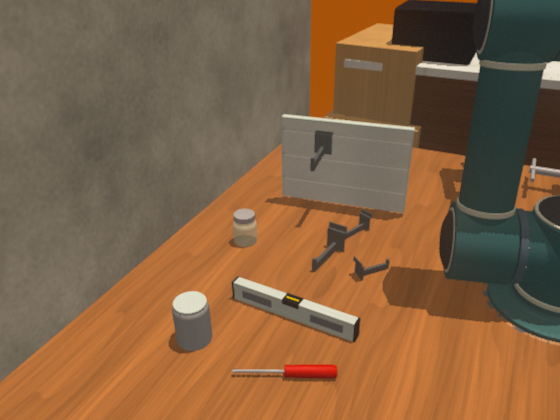

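View pics/top0.png

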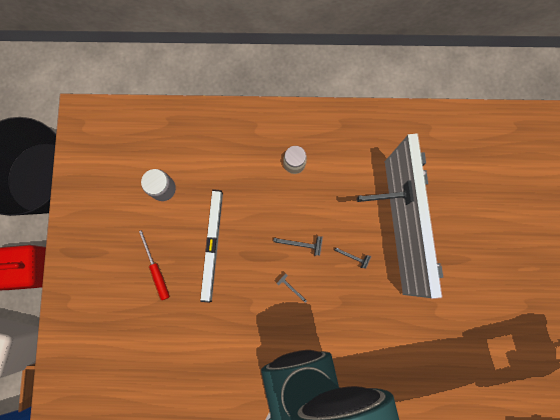

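```bash
ls pics
```

```text
side0.png
side0b.png
top0.png
top0b.png
wrist0.png
```

View pics/side0b.png

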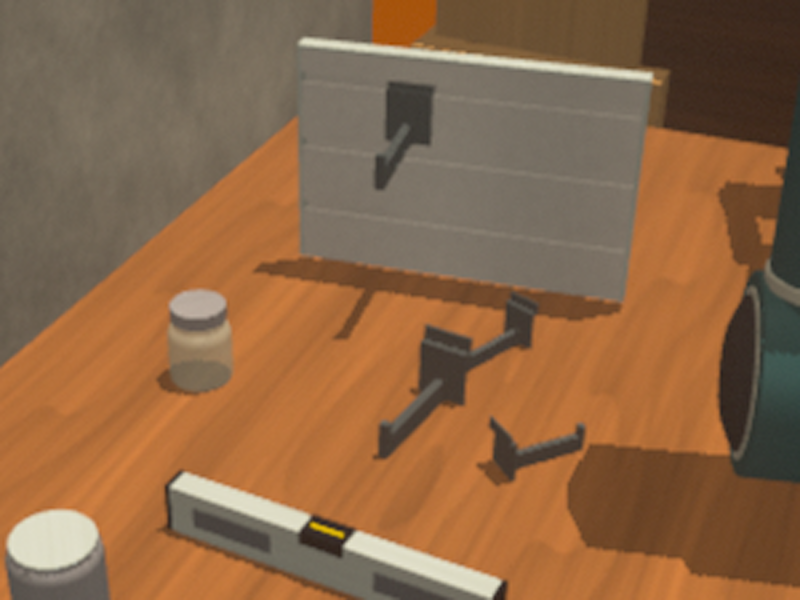

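View pics/top0b.png

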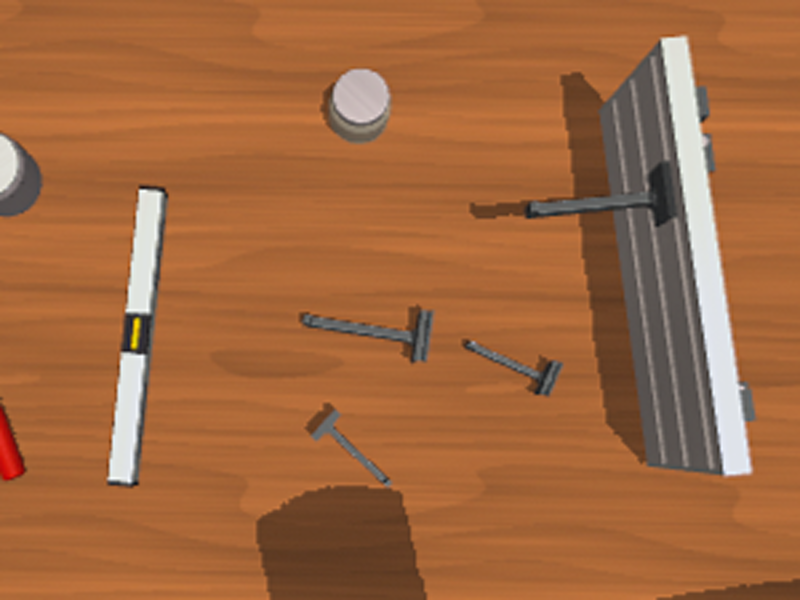

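Three loose hooks show in the top view: large at (296,246), medium at (351,258), small at (290,286). I'll measure their lengths against the 118 mm hook.

Run:
```python
from h import *
c=vision.capture('top'); d=vision.capture('side')
for a,b in [((272.5,240),(319,245)),((334,249),(366,262)),((304,299),(281,277))]:
    A=onz(c,a,.03);B=onz(c,b,.04);print(A,B,np.linalg.norm(A-B)*1000)
for l in ['hook','level','slatwall','jar','tin','screwdriver']:
  for n,cc in (('top',c),('side',d)):
    for i,s in enumerate(silhouettes(l,cc)):
        if s['p']>.4:
            np.save(f'm_{l}_{n}_{i}.npy',s['pixels']); print(l,n,i,s['p'],s['pixels'].sum(),[round(a*b) for a,b in zip(s['extent'],[560,420]*2)])
import pickle; pickle.dump((c,d),open('c0.pkl','wb'))
im=c['image'];cv2.imwrite('pics/tc1.png',cv2.resize(im[225:310,265:378],(791,595),interpolation=cv2.INTER_CUBIC))
im=d['image'];cv2.imwrite('pics/sc1.png',cv2.resize(im[105:218,270:420],(796,600),interpolation=cv2.INTER_CUBIC))
```

```text
[0.53025197 0.11934718 0.03      ] [ 0.51828651 -0.00505013  0.04      ] 125.37090548375903
[ 0.50901594 -0.0460516   0.03      ] [ 0.47551855 -0.12954144  0.04      ] 90.5131410300966
[0.37573987 0.03311941 0.03      ] [0.43202489 0.09483322 0.04      ] 84.12251412757435
hook top 0 0.68 310 [274, 234, 323, 257]
hook top 1 0.54 175 [333, 250, 369, 268]
hook side 0 0.97 669 [312, 219, 345, 269]
hook side 1 0.83 309 [346, 209, 374, 239]
hook side 2 0.72 350 [354, 258, 389, 279]
level top 0 0.83 1383 [199, 191, 222, 303]
level side 0 0.89 3071 [232, 277, 363, 341]
slatwall top 0 0.94 6163 [357, 132, 443, 298]
slatwall side 0 0.76 10900 [285, 115, 419, 214]
jar top 0 0.62 527 [284, 146, 304, 173]
jar side 0 0.79 764 [233, 211, 256, 244]
tin top 0 0.91 836 [145, 165, 177, 203]
tin side 0 0.95 1936 [173, 291, 215, 348]
screwdriver top 0 0.86 489 [140, 233, 169, 300]
screwdriver side 0 0.56 907 [236, 364, 338, 378]
```

View pics/tc1.png

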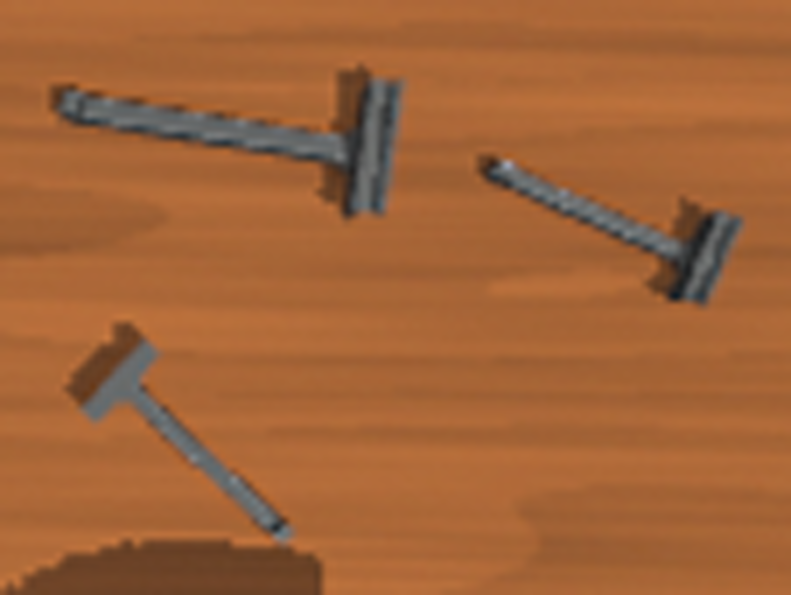

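View pics/sc1.png

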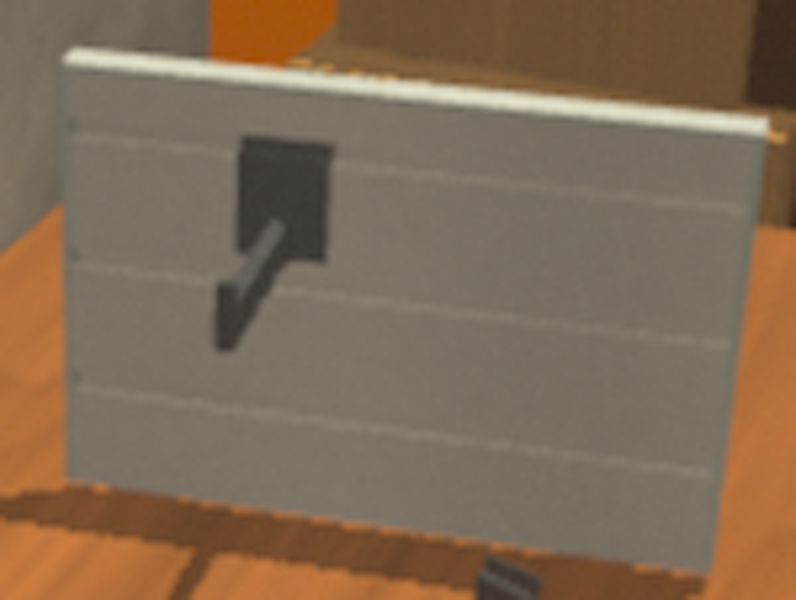

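```bash
cat >> h.py <<'E'
def boxpts(b):
    return np.array([[x,y,z] for x in b[:2] for y in b[2:4] for z in b[4:6]])
HOOK=[[-3,0,-25,25,0,58],[-118,0,-5,5,0,24],[-118,-110,-5,5,0,38],[0,8.5,-25,25,55,58],[5.5,8.5,-25,25,55,72]]
LEVEL=[[-150,150,-12,12,0,48]]
def render(c,boxes,pose,S=4):
    x,y,yaw=pose[:3]; z=pose[3] if len(pose)>3 else 0; m=np.zeros((420*S,560*S),np.uint8)
    Rz=R.from_euler('z',yaw).as_matrix()
    for b in boxes:
        X=boxpts(np.array(b)/1000.)@Rz.T+[x,y,z]
        u=(proj(c,X)+.5)*S-.5
        cv2.fillConvexPoly(m,cv2.convexHull(np.round(u*16).astype(np.int32)),255,shift=4)
    return cv2.resize(m,(560,420),interpolation=cv2.INTER_AREA)/255.
def fitpose(cs,masks,boxes,x0):
    from scipy.optimize import minimize
    rois=[cv2.dilate((m>0).astype(np.uint8),np.ones((25,25)))>0 for m in masks]
    bm=[cv2.GaussianBlur(m.astype(float),(0,0),1.0) for m in masks]
    def f(p):
        return sum(((cv2.GaussianBlur(render(c,boxes,p),(0,0),1.0)-b)[r]**2).sum() for c,b,r in zip(cs,bm,rois))
    sim=[np.array(x0)]+[np.array(x0)+np.eye(len(x0))[i]*([.008,.008,.08,.008][i]) for i in range(len(x0))]
    r=minimize(f,x0,method='Nelder-Mead',options=dict(initial_simplex=sim,xatol=1e-4,fatol=1e-3,maxiter=150))
    return r.x,r.fun,[ (m.sum(),render(c,boxes,r.x).sum()) for c,m in zip(cs,masks)]
E
python3 - <<'E'
from h import *
import pickle; c,d=pickle.load(open('c0.pkl','rb'))
from scipy.optimize import least_squares
L=.184
def W(p,x,y,z):  # slatwall frame
    th=p[2]; ax=np.array([np.cos(th),np.sin(th)]); ay=np.array([-ax[1],ax[0]])
    return np.array([*(p[:2]+ax*x+ay*y),z])
obs=[(d,(282.4,117.1),0,L,'t'),(d,(414.5,130.1),0,-L,'t'),(d,(282.8,195.1),0,L,'b'),(d,(403.4,212.8),0,-L,'b'),
(c,(408.2,134.3),0,L,'t'),(c,(417.2,133.9),.02,L,'t'),(c,(441.6,297),.02,-L,'t'),(c,(431.9,297.7),0,-L,'t'),(c,(385.4,160.5),0,L,'b'),(c,(401.9,294),0,-L,'b')]
def res(p):
    r=[]
    for cc,uv,x,y,k in obs:
        r+=list(proj(cc,W(p,x,y,p[3]-(.266 if k=='b' else 0)))[0]-uv)
    return np.array(r)
s=least_squares(res,[.5,-.25,-np.pi/2,.28]);p=s.x;print('panel',p,np.round(s.fun.reshape(-1,2),1))
# groove line height
for uv,y in (((284.1,130.1),.178),((410.4,144.2),-.178)):
    o,v=ray(d,uv); n=np.array([np.cos(p[2]),np.sin(p[2]),0]); t=np.dot(np.array([*p[:2],0])-o,n)/np.dot(v,n); print('groove',o+v*t)
np.save('panel.npy',p)
# hook
def gray(cc,pix):
    hsv=cv2.cvtColor(cc['image'],cv2.COLOR_BGR2HSV)
    r=cv2.dilate(pix.astype(np.uint8),np.ones((7,7)))>0
    return (hsv[...,1]<95)&r
mh=[gray(c,np.load('m_hook_top_0.npy')),gray(d,np.load('m_hook_side_0.npy'))]
print([m.sum() for m in mh])
A=np.array([.518,-.003]);
h=fitpose([c,d],mh,HOOK,[.518,0,np.arctan2(-.124,-.012)]);print('hook',h)
ml=[np.load('m_level_top_0.npy'),np.load('m_level_side_0.npy')]
l=fitpose([c,d],ml,LEVEL,[*onz(c,(211,246),.03)[:2],0.1]);print('level',l)
l=fitpose([c,d],ml,LEVEL,[*onz(c,(211,246),.03)[:2],-0.1]);print('level',l)
np.save('hook.npy',h[0]);np.save('level.npy',l[0])
o=np.hstack([c['image'][225:270,265:335],d['image'][215:275,300:360][:45] ]) if 0 else None
t=c['image'].copy(); t[mh[0]]=(0,255,0); t[render(c,HOOK,h[0])>.5]//=2
u=d['image'].copy(); u[mh[1]]=(0,255,0); u[render(d,HOOK,h[0])>.5]//=2
cv2.imwrite('pics/fit1.png',np.vstack([cv2.resize(t[225:265,260:340],(560,280)),cv2.resize(u[215:275,280:400],(560,280))]))
E
```

```text
panel [ 0.57388181 -0.21065643 -1.45811228  0.27003037] [[-1.3 -2.1]
 [-0.8 -1.4]
 [-0.6  2.3]
 [-0.6  2.7]
 [ 0.9 -0.4]
 [ 0.7 -0.9]
 [ 0.2  0.5]
 [ 0.7  0.7]
 [-1.1  1.6]
 [ 0.   0.8]]
groove [ 0.74826043 -0.19092314  0.22561036]
groove [ 0.39454836 -0.23095041  0.22576113]
[np.int64(284), np.int64(645)]
hook (array([ 5.14883154e-01, -9.41651366e-04, -1.71776282e+00]), np.float64(57.447528123790725), [(np.int64(284), np.float64(319.9176470588235)), (np.int64(645), np.float64(739.1411764705883))])
level (array([ 0.51249064,  0.28349161, -0.07189321]), np.float64(76.16296448200187), [(np.int64(1383), np.float64(1323.7058823529412)), (np.int64(3071), np.float64(3204.156862745098))])
level (array([ 0.51221294,  0.28340165, -0.06739279]), np.float64(73.27259390060894), [(np.int64(1383), np.float64(1324.2627450980392)), (np.int64(3071), np.float64(3209.6352941176474))])
```

View pics/fit1.png

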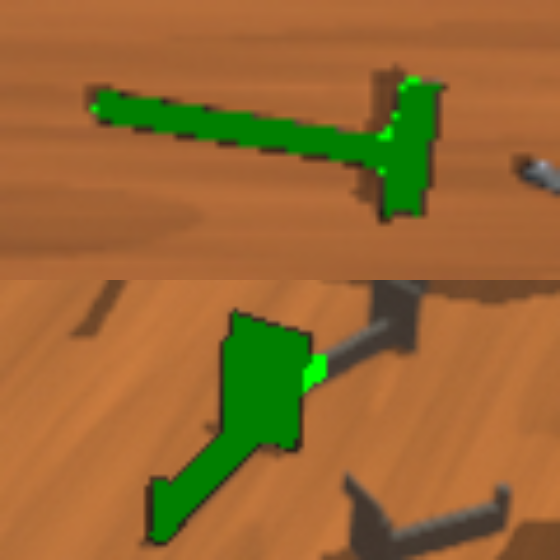

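Run:
```python
from h import *
import pickle; c,d=pickle.load(open('c0.pkl','rb'))
from scipy.optimize import least_squares
L=.184
def W(p,x,y,z):
    th=p[2]; ax=np.array([np.cos(th),np.sin(th)]); ay=np.array([-ax[1],ax[0]])
    return np.array([*(p[:2]+ax*x+ay*y),z])
obs=[(d,(282.4,117.1),0,L,'t'),(d,(414.5,130.1),0,-L,'t'),(d,(282.8,195.1),0,L,'b'),(d,(403.4,212.8),0,-L,'b'),
(c,(408.2,134.3),0,L,'t'),(c,(417.2,133.9),.02,L,'t'),(c,(441.6,297),.02,-L,'t'),(c,(431.9,297.7),0,-L,'t'),(c,(385.4,160.5),0,L,'b'),(c,(401.9,294),0,-L,'b')]
def res(p):
    r=[]
    for cc,uv,x,y,k in obs:
        r+=list(proj(cc,W(p,x,y,p[4] if k=='b' else p[3]))[0]-uv)
    return np.array(r)
s=least_squares(res,[.5,-.25,-np.pi/2,.28,.01]);p=s.x;print('panel',p,np.round(s.fun.reshape(-1,2),1))
for uv,y in (((284.1,130.1),.178),((410.4,144.2),-.178)):
    o,v=ray(d,uv); n=np.array([np.cos(p[2]),np.sin(p[2]),0]); t=np.dot(np.array([*p[:2],0])-o,n)/np.dot(v,n); print('groove',o+v*t)
np.save('panel.npy',p)
# old hook fit: dark pixels on panel
im=d['image'].astype(int).sum(2); hs=cv2.cvtColor(d['image'],cv2.COLOR_BGR2HSV)
md=np.zeros((420,560),bool); md[125:175,305:338]=True; md&=(hs[...,2]<95)
ic=c['image']; mc=np.zeros((420,560),bool); mc[185:206,352:416]=True; hc=cv2.cvtColor(ic,cv2.COLOR_BGR2HSV); mc&=(hc[...,1]<95)&(hc[...,2]<75)
print(md.sum(),mc.sum())
oh=W(p,0,.06,.17)
B=[b for b in HOOK[:3]]+[[0,1,-25,25,0,58]]
f=fitpose([d],[md],B,[oh[0],oh[1],p[2],.17]);print('old hook',f,'yaw wall',p[2],'expected',oh)
f2=fitpose([c,d],[mc,md],B,[oh[0],oh[1],p[2],.17]);print('old hook both',f2)
u=d['image'].copy();u[md]=(0,255,0); u[render(d,B,f2[0])>.5]//=2
t=c['image'].copy();t[mc]=(0,255,0); t[render(c,B,f2[0])>.5]//=2
cv2.imwrite('pics/fit2.png',np.vstack([cv2.resize(u[120:180,270:390],(560,280)),cv2.resize(t[180:215,350:420],(560,280))]))
ax=np.array([np.cos(p[2]),np.sin(p[2])]);ay=np.array([-ax[1],ax[0]])
print('oldhook in wall', (f2[0][:2]-p[:2])@ax,(f2[0][:2]-p[:2])@ay)
```

```text
panel [ 0.57399504 -0.21099125 -1.45797719  0.2648622   0.01260194] [[-1.3 -0.4]
 [-1.   0.4]
 [-0.6 -0.2]
 [-0.3  0.1]
 [ 0.4  0.2]
 [ 0.2 -0.2]
 [-0.4  0.4]
 [ 0.1  0.6]
 [-0.3  0.9]
 [ 1.   0.8]]
groove [ 0.74840348 -0.19123073  0.22547773]
groove [ 0.39461328 -0.23131525  0.22560873]
489 249
old hook (array([ 0.63190514, -0.19936314, -1.43596534,  0.17602596]), np.float64(35.22415982953568), [(np.int64(489), np.float64(499.23137254901957))]) yaw wall -1.4579771946931017 expected [ 0.6336136  -0.20423645  0.17      ]
old hook both (array([ 0.63221374, -0.20228467, -1.43245844,  0.17463107]), np.float64(162.83360385113775), [(np.int64(249), np.float64(472.478431372549)), (np.int64(489), np.float64(495.3294117647058))])
oldhook in wall -0.0020969697699666128 0.058828773122874094
```

View pics/fit2.png

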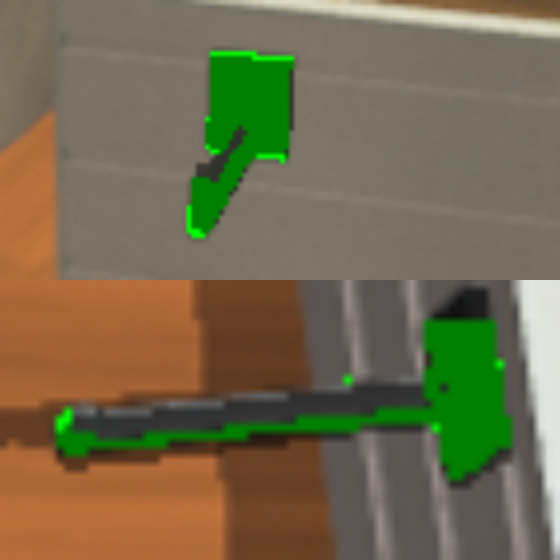

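```bash
cat >> h.py <<'E'
def toolR(yaw,lam,flip=1):
    """tool y = flip*hook y (horizontal), z down leaning towards hook +x by lam (rad)"""
    x=np.array([np.cos(yaw),np.sin(yaw),0]); y=np.array([-x[1],x[0],0])*flip
    z=-np.cos(lam)*np.array([0,0,1.])+np.sin(lam)*x
    return np.column_stack([np.cross(y,z),y,z])
def cur():
    s=bot.read_state(); return np.array(s['eef_pos']),R.from_quat(s['ee_rot']).as_matrix(),s
def plan(wps,grip,p0=None,R0=None,vmax=.045,wmax=7.5,minrows=1):
    """wps: list of (TCP pos, R). prints rows"""
    if p0 is None: p0,R0,_=cur()
    rows=[]
    for p1,R1 in wps:
        rv=(R.from_matrix(R0.T@R1)).as_rotvec(); n=int(max(minrows,np.ceil(np.linalg.norm(p1-p0)/vmax),np.ceil(np.degrees(np.linalg.norm(rv))/wmax)))
        for k in range(n):
            Ra=R0@R.from_rotvec(rv*k/n).as_matrix()
            rows.append(np.r_[Ra.T@(p1-p0)/n/.2, np.degrees(rv)/n/30, grip])
        p0,R0=p1,R1
    print(len(rows))
    for r in rows: print(', '.join(f'{v:.3f}'.rstrip('0').rstrip('.') for v in r)+',')
def st():
    p,Rm,s=cur(); print('t',round(s['time_s'],2),'p',np.round(p,4),'z',np.round(Rm[:,2],3),'y',np.round(Rm[:,1],3),'F',np.round(s['contact_force'],1),'M',np.round(s['wrist_torque'],2),'w',round(s['gripper_width'],4),'j',np.round(s['joint_pos'],2))
E
python3 - <<'E'
from h import *
h=np.load('hook.npy'); x=np.array([np.cos(h[2]),np.sin(h[2]),0])
Rt=toolR(h[2],np.radians(40)); G=np.array([h[0],h[1],0])-.06*x+[0,0,.023]
T=G-.065*Rt[:,2]; print('G',G,'T',T)
p,R0,_=cur()
plan([(np.array([.40,-.36,.45]),toolR(-1.35,0)),(T-.15*Rt[:,2],Rt)],.5)
E
```

```text
G [0.52366943 0.05841154 0.023     ] T [0.52978779 0.09974233 0.07279289]
27
0.12, -0.092, -0.061, -0, 0, -0.241, 0.5,
0.13, -0.076, -0.061, -0, 0, -0.241, 0.5,
0.139, -0.059, -0.061, -0, 0, -0.241, 0.5,
0.145, -0.041, -0.061, -0, 0, -0.241, 0.5,
0.149, -0.022, -0.061, -0, 0, -0.241, 0.5,
0.151, -0.003, -0.061, -0, 0, -0.241, 0.5,
0.15, 0.016, -0.061, -0, 0, -0.241, 0.5,
0.147, 0.034, -0.061, -0, 0, -0.241, 0.5,
0.141, 0.053, -0.061, -0, 0, -0.241, 0.5,
0.133, 0.07, -0.061, -0, 0, -0.241, 0.5,
0.123, 0.086, -0.061, -0, 0, -0.241, 0.5,
0.112, 0.101, -0.061, -0, 0, -0.241, 0.5,
0.17, 0.087, 0.087, 0.016, -0.088, 0.045, 0.5,
0.176, 0.084, 0.079, 0.016, -0.088, 0.045, 0.5,
0.181, 0.08, 0.07, 0.016, -0.088, 0.045, 0.5,
0.186, 0.077, 0.061, 0.016, -0.088, 0.045, 0.5,
0.19, 0.073, 0.051, 0.016, -0.088, 0.045, 0.5,
0.194, 0.069, 0.042, 0.016, -0.088, 0.045, 0.5,
0.197, 0.064, 0.032, 0.016, -0.088, 0.045, 0.5,
0.2, 0.06, 0.023, 0.016, -0.088, 0.045, 0.5,
0.202, 0.055, 0.013, 0.016, -0.088, 0.045, 0.5,
0.204, 0.051, 0.003, 0.016, -0.088, 0.045, 0.5,
0.205, 0.046, -0.007, 0.016, -0.088, 0.045, 0.5,
0.206, 0.041, -0.017, 0.016, -0.088, 0.045, 0.5,
0.205, 0.036, -0.026, 0.016, -0.088, 0.045, 0.5,
0.205, 0.031, -0.036, 0.016, -0.088, 0.045, 0.5,
0.204, 0.026, -0.046, 0.016, -0.088, 0.045, 0.5,
```

Request:
arm_command --plan '[0.12,-0.09,-0.07,0,0,-0.24,0.5,0.13,-0.08,-0.07,0,0,-0.24,0.5,0.14,-0.06,-0.07,0,0,-0.24,0.5,0.145,-0.04,-0.07,0,0,-0.24,0.5,0.15,-0.02,-0.06,0,0,-0.24,0.5,0.15,0,-0.06,0,0,-0.24,0.5,0.15,0.015,-0.06,0,0,-0.24,0.5,0.145,0.035,-0.06,0,0,-0.24,0.5,0.14,0.05,-0.06,0,0,-0.24,0.5,0.13,0.07,-0.06,0,0,-0.24,0.5]'

```text
time_s: 2.9
eef_pos: [0.364, -0.399, 0.4335]
ee_rot: [0.705, 0.709, 0.001, -0.001]
contact_force: [1.0, -0.5, -0.7]
gripper_width: 0.0464
```

Run:
```python
from h import *
st()
h=np.load('hook.npy'); x=np.array([np.cos(h[2]),np.sin(h[2]),0])
Rt=toolR(h[2],np.radians(40)); G=np.array([h[0],h[1],0])-.06*x+[0,0,.023]
T=G-.065*Rt[:,2]
plan([(T-.15*Rt[:,2],Rt)],.5)
```

```text
t 2.9 p [ 0.364  -0.399   0.4335] z [-0.001  0.003 -1.   ] y [ 1.     0.005 -0.001] F [ 1.  -0.5 -0.7] M [-0.04 -0.09  0.01] w 0.0464 j [-0.88 -0.18  1.52  0.    1.8  -0.88]
15
0.198, 0.061, 0.082, 0.007, -0.089, 0.019, 0.5,
0.202, 0.059, 0.073, 0.007, -0.089, 0.019, 0.5,
0.205, 0.058, 0.063, 0.007, -0.089, 0.019, 0.5,
0.209, 0.056, 0.053, 0.007, -0.089, 0.019, 0.5,
0.212, 0.054, 0.043, 0.007, -0.089, 0.019, 0.5,
0.214, 0.052, 0.033, 0.007, -0.089, 0.019, 0.5,
0.216, 0.05, 0.023, 0.007, -0.089, 0.019, 0.5,
0.217, 0.048, 0.013, 0.007, -0.089, 0.019, 0.5,
0.218, 0.046, 0.003, 0.007, -0.089, 0.019, 0.5,
0.218, 0.044, -0.008, 0.007, -0.089, 0.019, 0.5,
0.218, 0.042, -0.018, 0.007, -0.089, 0.019, 0.5,
0.217, 0.039, -0.028, 0.007, -0.089, 0.019, 0.5,
0.216, 0.037, -0.039, 0.007, -0.089, 0.019, 0.5,
0.214, 0.035, -0.049, 0.007, -0.089, 0.019, 0.5,
0.212, 0.033, -0.059, 0.007, -0.089, 0.019, 0.5,
```

Request:
arm_command --plan '[0.2,0.06,0,0,-0.03,0.02,0.5,0.2,0.06,0,0,-0.03,0.02,0.5,0.205,0.06,0,0,-0.05,0.02,0.5,0.21,0.055,0,0.007,-0.1,0.02,0.5,0.21,0.055,0,0.007,-0.12,0.02,0.5,0.215,0.05,0.02,0.007,-0.12,0.02,0.5,0.216,0.05,0.05,0.007,-0.12,0.02,0.5,0.217,0.05,0.05,0.007,-0.12,0.02,0.5,0.218,0.045,0.05,0.007,-0.12,0.02,0.5,0.218,0.045,0.05,0.007,-0.12,0.02,0.5]'

```text
time_s: 3.9
eef_pos: [0.4876, 0.0072, 0.3232]
ee_rot: [0.721, 0.647, -0.179, 0.173]
contact_force: [1.1, -0.2, 0.1]
gripper_width: 0.0467
```

Run:
```python
from h import *
st()
h=np.load('hook.npy'); x=np.array([np.cos(h[2]),np.sin(h[2]),0])
Rt=toolR(h[2],np.radians(40)); G=np.array([h[0],h[1],0])-.06*x+[0,0,.023]
T=G-.065*Rt[:,2]
plan([(T-.12*Rt[:,2],Rt)],.5)
```

```text
t 3.9 p [0.4876 0.0072 0.3232] z [-0.034 -0.482 -0.875] y [ 0.995 -0.103  0.018] F [ 1.1 -0.2  0.1] M [ 0.17 -0.14 -0.  ] w 0.0467 j [ 0.17 -0.25  1.8  -0.49  1.71  0.24]
6
0.191, 0.028, 0.046, 0.013, -0.062, 0.008, 0.5,
0.192, 0.027, 0.04, 0.013, -0.062, 0.008, 0.5,
0.193, 0.026, 0.033, 0.013, -0.062, 0.008, 0.5,
0.194, 0.026, 0.027, 0.013, -0.062, 0.008, 0.5,
0.195, 0.025, 0.021, 0.013, -0.062, 0.008, 0.5,
0.196, 0.024, 0.014, 0.013, -0.062, 0.008, 0.5,
```

Request:
arm_command --plan '[0.19,0.03,0.046,0.013,-0.065,0.008,0.5,0.192,0.03,0.04,0.013,-0.065,0.008,0.5,0.193,0.026,0.033,0.013,-0.065,0.008,0.5,0.194,0.026,0.027,0.013,-0.065,0.008,0.5,0.195,0.025,0.02,0.013,-0.065,0.008,0.5,0.2,0.024,0.014,0.013,-0.062,0.008,0.5]'

```text
time_s: 4.5
eef_pos: [0.5423, 0.1851, 0.1576]
ee_rot: [0.708, 0.613, -0.263, 0.23]
contact_force: [-0.0, -0.9, 1.0]
gripper_width: 0.0462
```

Run:
```python
from h import *
st()
h=np.load('hook.npy'); x=np.array([np.cos(h[2]),np.sin(h[2]),0])
Rt=toolR(h[2],np.radians(40)); G=np.array([h[0],h[1],0])-.06*x+[0,0,.023]
T=G-.065*Rt[:,2]
plan([(T-.03*Rt[:,2],Rt),(T,Rt)],.5,vmax=.03)
c=snap('wrist','w1.png')
```

```text
t 4.5 p [0.5423 0.1851 0.1576] z [-0.091 -0.65  -0.755] y [ 0.99  -0.142  0.004] F [-0.  -0.9  1. ] M [ 0.26 -0.14  0.02] w 0.0462 j [ 0.49  0.18  1.7  -0.57  1.71  0.68]
5
-0.013, -0, 0.113, 0.003, 0.008, 0, 0.5,
-0.013, -0, 0.113, 0.003, 0.008, 0, 0.5,
-0.013, -0, 0.113, 0.003, 0.008, 0, 0.5,
-0.014, 0, 0.113, 0.003, 0.008, 0, 0.5,
0, 0, 0.15, 0, 0, 0, 0.5,
```

View pics/w1.png

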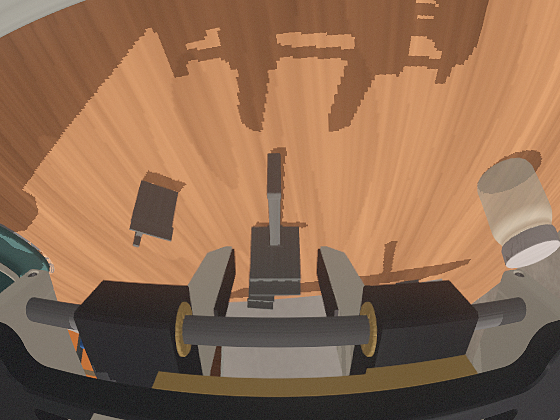

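Between the fingers (columns 235 and 318), the big hook's arm shows centred at column ≈275; the small hook is to the left at (155,210). I go down.

Request:
arm_command --plan '[-0.013,0,0.113,0.003,0.008,0,0.5,-0.013,0,0.113,0.003,0.008,0,0.5,-0.013,0,0.113,0.003,0.008,0,0.5,-0.013,0,0.113,0.003,0.008,0,0.5,0,0,0.1,0,0,0,0.5]'

```text
time_s: 5.05
eef_pos: [0.5303, 0.1101, 0.0698]
ee_rot: [0.708, 0.617, -0.263, 0.222]
contact_force: [0.9, 8.0, 10.1]
gripper_width: 0.0465
```

Run:
```python
from h import *
st()
h=np.load('hook.npy'); x=np.array([np.cos(h[2]),np.sin(h[2]),0])
Rt=toolR(h[2],np.radians(40)); G=np.array([h[0],h[1],0])-.06*x+[0,0,.023]
T=G-.065*Rt[:,2]
plan([(T,Rt)],.5,vmax=.03)
```

```text
t 5.05 p [0.5303 0.1101 0.0698] z [-0.098 -0.639 -0.763] y [ 0.99 -0.14 -0.01] F [ 0.9  8.  10.1] M [ 0.25 -0.41  0.26] w 0.0465 j [ 0.38  0.19  1.85 -0.59  1.52  0.68]
1
-0.049, 0.004, 0.022, -0.006, 0.01, 0.022, 0.5,
```

Request:
arm_command --plan '[-0.03,0.004,-0.01,0,0,0.01,0.5,0,0,0,0,0,0,0.5]'

```text
time_s: 5.25
eef_pos: [0.5303, 0.1054, 0.0743]
ee_rot: [0.709, 0.615, -0.263, 0.223]
contact_force: [-0.2, -0.4, -0.6]
gripper_width: 0.0467
```

Run:
```python
from h import *
st()
h=np.load('hook.npy'); x=np.array([np.cos(h[2]),np.sin(h[2]),0])
Rt=toolR(h[2],np.radians(40)); G=np.array([h[0],h[1],0])-.06*x+[0,0,.023]
T=G-.065*Rt[:,2]
plan([(T,Rt)],.5,vmax=.03)
```

```text
t 5.25 p [0.5303 0.1054 0.0743] z [-0.099 -0.64  -0.762] y [ 0.989 -0.145 -0.007] F [-0.2 -0.4 -0.6] M [ 0.31 -0.12  0.03] w 0.0467 j [ 0.38  0.18  1.85 -0.59  1.52  0.67]
1
-0.017, 0.002, 0.024, -0.009, 0.011, 0.011, 0.5,
```

Request:
arm_command --plan '[-0.017,0.002,0.012,-0.005,0.011,0.011,0.5,0,0,0,0,0,0,0,0,0,0,0,0,0,0,0,0,0,0,0,0,0,0,0,0,0,0,0,0,0,0,0,0,0,0,0]' --force 40

```text
time_s: 5.85
eef_pos: [0.5304, 0.1019, 0.0753]
ee_rot: [0.712, 0.614, -0.259, 0.223]
contact_force: [0.1, 1.2, 0.1]
gripper_width: 0.0109
```

Run:
```python
from h import *
st()
```

```text
t 5.85 p [0.5304 0.1019 0.0753] z [-0.095 -0.635 -0.767] y [ 0.989 -0.147 -0.   ] F [0.1 1.2 0.1] M [ 0.28 -0.04 -0.09] w 0.0109 j [ 0.37  0.18  1.85 -0.59  1.52  0.67]
```

```bash
cat > ins.py <<'E'
import numpy as np, heapq
# hook outline sample pts (mm)
def seg(a,b,n=None):
    a=np.array(a,float);b=np.array(b,float);n=n or max(2,int(np.linalg.norm(b-a)/0.5)+1);return a+(b-a)*np.linspace(0,1,n)[:,None]
poly=[(-3,0),(0,0),(0,55),(8.5,55),(8.5,72),(5.5,72),(5.5,58),(-3,58),(-3,0)]
PTS=np.vstack([seg(poly[i],poly[i+1]) for i in range(len(poly)-1)])
# obstacles rectangles X0,X1,Z0,Z1 relative to mouth lower edge m=0
OB=[(0,4,12,60),(0,4,-60,0),(17,20,-60,60),(4,17,24,60),(4,17,-60,-8)]
# obstacle corners also vs hook polygon: hook rects
HR=[(-3,0,0,58),(0,8.5,55,58),(5.5,8.5,55,72)]
OBP=np.vstack([seg(p,q) for x0,x1,z0,z1 in OB for p,q in (((x0,z0),(x1,z0)),((x1,z0),(x1,z1)),((x1,z1),(x0,z1)),((x0,z1),(x0,z0)))])
def sd(P,r):
    x0,x1,z0,z1=r; dx=np.maximum(x0-P[:,0],P[:,0]-x1); dz=np.maximum(z0-P[:,1],P[:,1]-z1)
    return np.where((dx>0)|(dz>0),np.hypot(np.maximum(dx,0),np.maximum(dz,0)),np.maximum(dx,dz))
def clear(phi,ox,oz):
    c,s=np.cos(phi),np.sin(phi)
    W=np.column_stack([PTS[:,0]*c+PTS[:,1]*s+ox,-PTS[:,0]*s+PTS[:,1]*c+oz])
    d=min(sd(W,r).min() for r in OB)
    Q=OBP-[ox,oz]; H=np.column_stack([Q[:,0]*c-Q[:,1]*s,Q[:,0]*s+Q[:,1]*c])
    return min(d,min(sd(H,r).min() for r in HR))
if __name__=='__main__':
    # param: lip corner position (u,v)= world pos of hook point (7,65)
    ph=np.radians(np.arange(0,61,2.5)); U=np.arange(-14,13.1,.5); V=np.arange(-8,24.1,.5)
    C=np.zeros((len(ph),len(U),len(V)))
    for i,p in enumerate(ph):
        c,s=np.cos(p),np.sin(p); ax,az=7*c+65*s,-7*s+65*c
        for j,u in enumerate(U):
            for k,v in enumerate(V): C[i,j,k]=clear(p,u-ax,v-az)
    np.save('C.npy',C)
    # goal: phi=0, hook origin X=-0.?; seated: point (7,65) -> u=7, v=10
    goal=(0,int(np.argmin(abs(U-6.5))),int(np.argmin(abs(V-11))))
    print('goal clr',C[goal])
    best={};q=[(-C[goal],goal,None)];par={}
    while q:
        d,n,p=heapq.heappop(q)
        if n in par: continue
        par[n]=(p,-d)
        i,j,k=n
        if U[j]==-14: break
        for a in (-1,0,1):
            for b in (-1,0,1):
                for e in (-1,0,1):
                    m=(i+a,j+b,k+e)
                    if m in par or not(0<=m[0]<len(ph) and 0<=m[1]<len(U) and 0<=m[2]<len(V)): continue
                    heapq.heappush(q,(-min(-d,C[m]),m,n))
    while n is not None:
        i,j,k=n; print(round(np.degrees(ph[i]),1),U[j],V[k],round(C[n],2)); n=par[n][0]
E
python3 ins.py
```

```text
goal clr 0.5
0.0 -14.0 -8.0 12.5
0.0 -13.5 -8.0 12.0
0.0 -13.0 -8.0 11.5
0.0 -12.5 -8.0 11.0
0.0 -12.0 -8.0 10.5
0.0 -11.5 -7.5 10.0
0.0 -11.0 -7.0 9.5
0.0 -10.5 -6.5 9.0
0.0 -10.0 -6.0 8.5
0.0 -9.5 -5.5 8.0
0.0 -9.0 -5.0 7.5
0.0 -8.5 -4.5 7.0
0.0 -8.0 -4.0 6.5
0.0 -7.5 -3.5 6.0
0.0 -7.0 -3.0 5.5
0.0 -6.5 -2.5 5.0
2.5 -6.0 -2.0 4.41
5.0 -5.5 -1.5 3.85
7.5 -5.0 -1.0 3.33
10.0 -4.5 -0.5 2.84
12.5 -4.0 0.0 2.41
15.0 -3.5 0.5 2.01
17.5 -3.0 1.0 1.66
20.0 -2.5 1.5 1.36
22.5 -2.0 2.0 1.11
25.0 -1.5 2.5 0.92
27.5 -1.0 3.0 0.77
30.0 -0.5 3.5 0.68
32.5 0.0 4.0 0.65
35.0 0.5 4.5 0.67
37.5 1.0 5.0 0.54
40.0 1.5 5.5 0.76
37.5 2.0 6.0 0.57
40.0 2.0 6.5 0.5
40.0 2.5 7.0 0.56
40.0 3.0 7.5 0.63
37.5 3.5 8.0 0.54
37.5 4.0 8.5 0.5
40.0 4.5 9.0 0.81
37.5 5.0 9.5 0.65
35.0 5.5 10.0 0.88
32.5 5.5 10.0 0.76
30.0 5.5 10.0 0.59
27.5 5.5 10.5 0.52
25.0 6.0 10.5 0.8
22.5 6.0 10.5 0.69
20.0 6.0 10.5 0.59
17.5 6.0 10.5 0.62
15.0 6.0 10.5 0.66
12.5 6.0 10.5 0.68
10.0 6.0 10.5 0.69
7.5 6.0 10.5 0.67
5.0 6.0 10.5 0.62
2.5 6.0 10.5 0.56
0.0 6.0 10.5 0.5
0.0 6.5 11.0 0.5
```

Request:
arm_command --plan '[-0.03,0,-0.04,0,0,0,0,-0.06,0,-0.08,0,0,0,0,-0.09,0,-0.11,0,0,0,0,-0.09,0,-0.11,0,0,0,0,-0.09,0,-0.11,0,0,0,0,-0.09,0,-0.11,0,0,0,0,-0.05,0,-0.06,0,0,0,0]' --force 50

```text
time_s: 6.55
eef_pos: [0.5295, 0.1052, 0.2457]
ee_rot: [0.712, 0.614, -0.259, 0.221]
contact_force: [0.5, -0.4, -3.9]
gripper_width: 0.0096
```

```bash
cat >> h.py <<'E'
import json,os
# wall calibration: x0,y0,yaw of wall; m mouth height; g grasp in hook (x,z), lam0
CAL=dict(wx=.574,wy=-.211,th=-1.458,m=.226,gx=-.0622,gz=.0254,lam=np.radians(39.9))
if os.path.exists('cal.json'): CAL.update(json.load(open('cal.json')))
def setcal(**k):
    CAL.update(k); json.dump(CAL,open('cal.json','w'))
def axes():
    th=CAL['th']; ax=np.array([np.cos(th),np.sin(th),0]); return ax,np.array([-ax[1],ax[0],0])
def hook2tcp(phi,u,v,yw=-.09):
    """phi deg tip up; (u,v) mm wall X,Z rel mouth lower edge, of hook point (7,65)"""
    ph=np.radians(phi);c,s=np.cos(ph),np.sin(ph); ax,ay=axes()
    dx,dz=CAL['gx']-.007,CAL['gz']-.065
    X=u/1000+dx*c+dz*s; Z=CAL['m']+v/1000-dx*s+dz*c
    G=np.array([CAL['wx'],CAL['wy'],0])+ax*X+ay*yw+[0,0,Z]
    Rt=toolR(CAL['th'],CAL['lam']-ph); return G-.065*Rt[:,2],Rt
def tcp2hook(p,Rm):
    ax,ay=axes(); z=Rm[:,2]; lean=np.arctan2(z@ax,-z[2]); ph=CAL['lam']-lean; c,s=np.cos(ph),np.sin(ph)
    G=p+.065*z-np.array([CAL['wx'],CAL['wy'],CAL['m']]); X,Y,Z=G@ax,G@ay,G[2]
    dx,dz=CAL['gx']-.007,CAL['gz']-.065
    y=Rm[:,1]; return np.degrees(ph),(X-dx*c-dz*s)*1000,(Z+dx*s-dz*c)*1000,Y*1000,np.degrees(np.arctan2(y@ax,y@ay)),np.degrees(y[2])
def hs():
    p,Rm,s=cur(); h=tcp2hook(p,Rm); ax,ay=axes(); F=np.array(s['contact_force'])
    print('t',round(s['time_s'],2),'phi %.2f u %.2f v %.2f y %.1f yawerr %.2f roll %.2f'%h,'F wall X,Y,Z',np.round([F@ax,F@ay,F[2]],1),'M',np.round(s['wrist_torque'],2),'w',round(s['gripper_width'],4))
E
python3 - <<'E'
from h import *
st();hs()
plan([hook2tcp(45,-40,6)],0)
E
```

```text
t 6.55 p [0.5295 0.1052 0.2457] z [-0.096 -0.633 -0.768] y [ 0.989 -0.147 -0.003] F [ 0.5 -0.4 -3.9] M [ 0.7  -0.21  0.01] w 0.0096 j [ 0.37  0.01  1.73 -0.6   1.76  0.51]
t 6.55 phi 1.06 u -209.06 v 8.14 y -19.5 yawerr 14.91 roll -0.18 F wall X,Y,Z [ 0.4  0.5 -3.9] M [ 0.7  -0.21  0.01] w 0.0096
7
-0.155, -0.018, 0.062, -0.023, 0.213, -0.069, 0,
-0.16, -0.024, 0.044, -0.023, 0.213, -0.069, 0,
-0.163, -0.031, 0.026, -0.023, 0.213, -0.069, 0,
-0.163, -0.037, 0.007, -0.023, 0.213, -0.069, 0,
-0.162, -0.043, -0.011, -0.023, 0.213, -0.069, 0,
-0.158, -0.048, -0.029, -0.023, 0.213, -0.069, 0,
-0.152, -0.053, -0.047, -0.023, 0.213, -0.069, 0,
```

Request:
arm_command --plan '[-0.155,-0.02,0.06,-0.023,0.213,-0.07,0,-0.16,-0.025,0.044,-0.023,0.213,-0.07,0,-0.16,-0.03,0.026,-0.023,0.213,-0.07,0,-0.16,-0.037,0.007,-0.023,0.213,-0.07,0,-0.16,-0.043,-0.011,-0.023,0.213,-0.07,0,-0.15,-0.048,-0.03,-0.023,0.213,-0.07,0,-0.12,-0.05,-0.045,-0.023,0.2,-0.07,0,0,0,0,0,0,0,0]'

```text
time_s: 7.35
eef_pos: [0.4688, -0.107, 0.3256]
ee_rot: [0.656, 0.753, 0.043, -0.034]
contact_force: [-0.1, 0.3, -3.0]
gripper_width: 0.0095
```

Run:
```python
from h import *
hs()
c=snap('side','s2.png')
im=c['image'];cv2.imwrite('pics/s2b.png',cv2.resize(im[90:225,260:440],(800,600),interpolation=cv2.INTER_CUBIC))
c=snap('wrist','w2.png');hs()
plan([hook2tcp(45,-30,6)],0)
```

```text
t 7.35 phi 46.10 u -45.63 v 12.60 y -91.7 yawerr -1.30 roll 1.10 F wall X,Y,Z [-0.3 -0.1 -3. ] M [-0.15 -0.08  0.01] w 0.0095
t 7.45 phi 45.92 u -47.78 v 11.54 y -90.9 yawerr -1.34 roll 0.98 F wall X,Y,Z [-0.1 -0.1 -3.1] M [-0.13 -0.11 -0.01] w 0.0096
1
-0.085, 0.007, 0.025, 0.028, -0.03, 0.048, 0,
```

View pics/s2b.png

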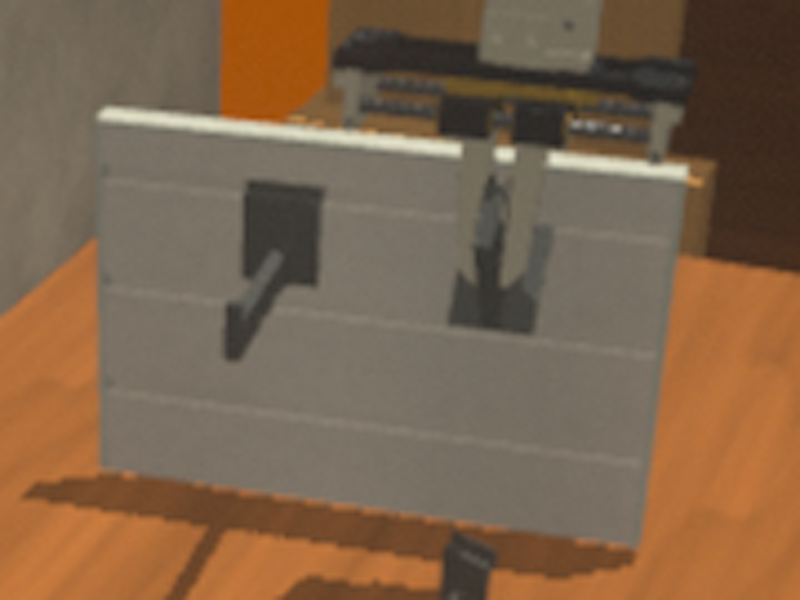

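View pics/w2.png

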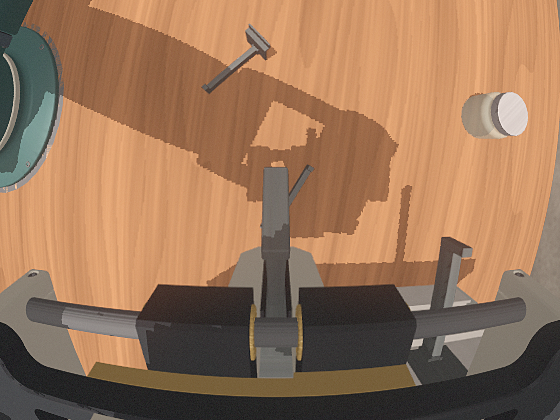

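```bash
cat >> h.py <<'E'
def hookpt(p,Rm,X):
    """world points of hook-frame points (m) via grasp"""
    lam=CAL['lam']; X=np.atleast_2d(X)
    # in tool: hook x = in tool axes; tool z = sin lam x - cos lam z ; tool x = y cross z
    zt=np.array([np.sin(lam),0,-np.cos(lam)]); yt=np.array([0,1,0]); xt=np.cross(yt,zt)
    d=X-[CAL['gx'],0,CAL['gz']]
    return p+.065*Rm[:,2]+(d@np.column_stack([xt,yt,zt]))@Rm.T
E
python3 - <<'E'
from h import *
import pickle
p,Rm,s=cur()
c=vision.capture('side'); pickle.dump((c,p,Rm),open('c2.pkl','wb'))
print(proj(c,hookpt(p,Rm,np.array([[0,25,0],[0,-25,0],[-3,25,0],[-3,-25,0],[-118,0,38]])/1000)))
print('origin',hookpt(p,Rm,[0,0,0]))
u=c['image'].copy(); m=np.zeros((420,560),np.uint8)
for b in HOOK:
    q=proj(c,hookpt(p,Rm,boxpts(np.array(b)/1000)))
    cv2.polylines(u,[cv2.convexHull(np.round(q*16).astype(np.int32))],True,(0,255,0),1,cv2.LINE_AA,4)
cv2.imwrite('pics/s3.png',cv2.resize(u[110:185,330:430],(800,600),interpolation=cv2.INTER_NEAREST))
E
```

```text
[[359.50592502 163.43459903]
 [378.72096949 165.95430432]
 [359.43729121 163.01093745]
 [378.6927669  165.53207395]
 [369.77086387 132.01097479]]
origin [[ 0.47417116 -0.1223193   0.19737422]]
```

View pics/s3.png

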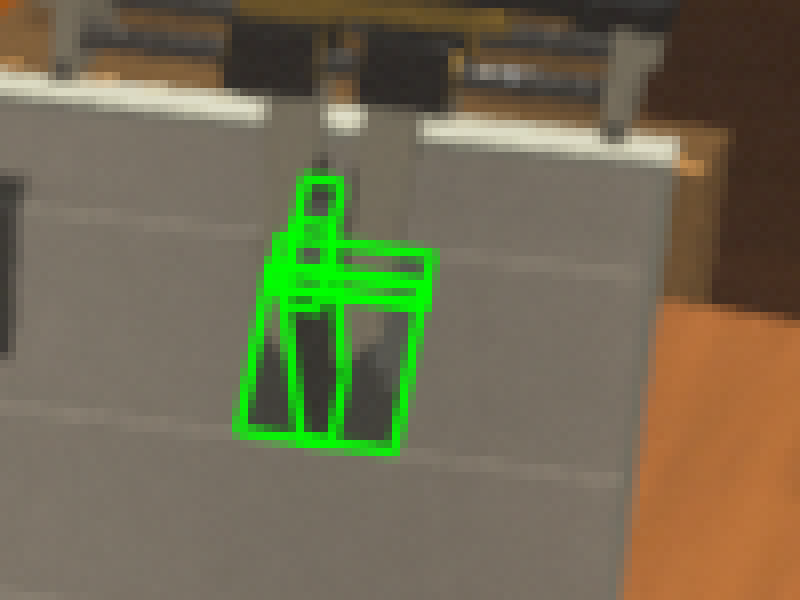

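Run:
```python
from h import *
hs()
plan([hook2tcp(45,-16,1)],0,vmax=.012)
```

```text
t 7.5 phi 45.93 u -48.76 v 11.03 y -90.6 yawerr -1.43 roll 0.94 F wall X,Y,Z [-0.  -0.2 -3.8] M [-0.07 -0.1   0.02] w 0.0098
3
-0.054, 0.001, 0.013, 0.009, -0.01, 0.017, 0,
-0.054, 0.001, 0.013, 0.009, -0.01, 0.017, 0,
-0.054, 0.002, 0.014, 0.009, -0.01, 0.017, 0,
```

Request:
arm_command --plan '[-0.054,0.001,0.013,0.009,-0.01,0.017,0,-0.054,0.001,0.013,0.009,-0.01,0.017,0,-0.04,0.002,0.013,0.009,-0.01,0.017,0,0,0,0,0,0,0,0]'

```text
time_s: 7.9
eef_pos: [0.4756, -0.1306, 0.3106]
ee_rot: [0.664, 0.746, 0.027, -0.034]
contact_force: [-0.8, 1.7, -1.9]
gripper_width: 0.0097
```

Run:
```python
from h import *
hs()
plan([hook2tcp(45,-12,1),hook2tcp(45,-3,1)],0,vmax=.0015)
```

```text
t 7.9 phi 44.83 u -19.58 v -0.86 y -89.1 yawerr -0.21 roll -0.29 F wall X,Y,Z [-1.7 -0.6 -1.9] M [-0.05 -0.1   0.04] w 0.0097
13
-0.006, -0.001, -0.002, -0.002, 0.001, 0.001, 0,
-0.006, -0.001, -0.002, -0.002, 0.001, 0.001, 0,
-0.006, -0.001, -0.002, -0.002, 0.001, 0.001, 0,
-0.006, -0.001, -0.002, -0.002, 0.001, 0.001, 0,
-0.006, -0.001, -0.002, -0.002, 0.001, 0.001, 0,
-0.006, -0.001, -0.002, -0.002, 0.001, 0.001, 0,
-0.006, 0, -0.001, 0, 0, 0, 0,
-0.006, 0, -0.001, 0, 0, 0, 0,
-0.006, 0, -0.001, 0, 0, 0, 0,
-0.006, 0, -0.001, 0, 0, 0, 0,
-0.006, 0, -0.001, 0, 0, 0, 0,
-0.006, 0, -0.001, 0, 0, 0, 0,
-0.006, 0, -0.001, 0, 0, 0, 0,
```

Request:
arm_command --plan '[-0.006,-0.001,-0.003,-0.002,0.001,0.001,0,-0.006,-0.001,-0.003,-0.002,0.001,0.001,0,-0.006,-0.001,-0.003,-0.002,0.001,0.001,0,-0.006,-0.001,-0.003,-0.002,0.001,0.001,0,-0.006,-0.001,-0.003,-0.002,0.001,0.001,0,-0.006,-0.001,-0.003,-0.002,0.001,0.001,0,0,0,0,0,0,0,0]'

```text
time_s: 8.6
eef_pos: [0.4754, -0.1382, 0.314]
ee_rot: [0.665, 0.745, 0.03, -0.033]
contact_force: [-0.2, 1.0, -3.2]
gripper_width: 0.0093
```

Run:
```python
from h import *
hs()
plan([hook2tcp(45,-3,1)],0,vmax=.0015)
```

```text
t 8.6 phi 45.03 u -12.33 v 2.25 y -89.7 yawerr -0.04 roll 0.08 F wall X,Y,Z [-1.  -0.1 -3.2] M [-0.13 -0.17  0.08] w 0.0093
7
-0.007, -0, 0, 0, -0, 0, 0,
-0.007, -0, 0, 0, -0, 0, 0,
-0.007, -0, 0, 0, -0, 0, 0,
-0.007, -0, 0, 0, -0, 0, 0,
-0.007, -0, 0, 0, -0, 0, 0,
-0.007, -0, 0, 0, -0, 0, 0,
-0.007, -0, 0, 0, -0, 0, 0,
```

Request:
arm_command --plan '[-0.007,0,0.001,0,0,0,0,-0.007,0,0.001,0,0,0,0,-0.006,0,0.001,0,0,0,0,-0.005,0,0.001,0,0,0,0,-0.004,0,0.001,0,0,0,0,0,0,0,0,0,0,0]'

```text
time_s: 9.2
eef_pos: [0.4761, -0.1444, 0.3122]
ee_rot: [0.665, 0.745, 0.03, -0.033]
contact_force: [-1.2, 0.4, -3.1]
gripper_width: 0.0095
```

Run:
```python
from h import *
hs()
```

```text
t 9.2 phi 45.04 u -6.10 v 0.48 y -89.7 yawerr -0.03 roll 0.07 F wall X,Y,Z [-0.6 -1.1 -3.1] M [-0.09 -0.08 -0.02] w 0.0095
```

Request:
arm_command --plan '[-0.003,0,0,0,0,0,0,-0.003,0,0,0,0,0,0,-0.003,0,0,0,0,0,0,-0.003,0,0,0,0,0,0,-0.003,0,0,0,0,0,0]'

```text
time_s: 9.7
eef_pos: [0.4765, -0.1475, 0.3119]
ee_rot: [0.665, 0.745, 0.03, -0.033]
contact_force: [0.0, 0.6, -3.1]
gripper_width: 0.0094
```

Run:
```python
from h import *
hs()
```

```text
t 9.7 phi 45.04 u -2.99 v 0.21 y -89.7 yawerr -0.04 roll 0.07 F wall X,Y,Z [-0.6  0.1 -3.1] M [-0.11 -0.11  0.06] w 0.0094
```

Request:
arm_command --plan '[0,0,0.002,0,0,0,0,0,0,0.002,0,0,0,0,0,0,0.002,0,0,0,0]'

```text
time_s: 10.0
eef_pos: [0.4765, -0.1474, 0.3107]
ee_rot: [0.665, 0.745, 0.03, -0.033]
contact_force: [0.3, 0.2, -3.6]
gripper_width: 0.0097
```

Run:
```python
from h import *
hs()
```

```text
t 10.0 phi 45.03 u -3.04 v -1.03 y -89.7 yawerr -0.04 roll 0.08 F wall X,Y,Z [-0.2  0.3 -3.6] M [-0.09 -0.07 -0.02] w 0.0097
```

Request:
arm_command --plan '[0,0,0.002,0,0,0,0,0,0,0.002,0,0,0,0,0,0,0.002,0,0,0,0]'

```text
time_s: 10.3
eef_pos: [0.4765, -0.1473, 0.3094]
ee_rot: [0.665, 0.745, 0.03, -0.033]
contact_force: [0.8, -0.2, -2.8]
gripper_width: 0.0097
```

Run:
```python
from h import *
hs()
```

```text
t 10.3 phi 45.04 u -3.19 v -2.34 y -89.7 yawerr -0.04 roll 0.08 F wall X,Y,Z [ 0.3  0.7 -2.8] M [-0.13 -0.13 -0.04] w 0.0097
```

Request:
arm_command --plan '[0,0,0.0025,0,0,0,0,0,0,0.0025,0,0,0,0,0,0,0.0025,0,0,0,0]'

```text
time_s: 10.6
eef_pos: [0.4765, -0.1471, 0.3082]
ee_rot: [0.665, 0.745, 0.03, -0.033]
contact_force: [-1.1, 1.2, -0.1]
gripper_width: 0.0095
```

Run:
```python
from h import *
hs()
```

```text
t 10.6 phi 45.02 u -3.34 v -3.54 y -89.6 yawerr -0.04 roll 0.11 F wall X,Y,Z [-1.3 -0.9 -0.1] M [-0.13 -0.03 -0.02] w 0.0095
```

Request:
arm_command --plan '[0,0,0.0025,0,0,0,0,0,0,0.0025,0,0,0,0,0,0,0.0025,0,0,0,0]'

```text
time_s: 10.9
eef_pos: [0.4766, -0.1469, 0.3075]
ee_rot: [0.665, 0.745, 0.031, -0.032]
contact_force: [-1.3, 2.1, 3.0]
gripper_width: 0.0093
```

Run:
```python
from h import *
hs()
```

```text
t 10.9 phi 45.00 u -3.49 v -4.21 y -89.4 yawerr -0.05 roll 0.17 F wall X,Y,Z [-2.2 -1.1  3. ] M [-0.14  0.03 -0.08] w 0.0093
```

Request:
arm_command --plan '[0,0,-0.008,0,0,0,0,-0.001,0,-0.008,0,0,0,0,-0.001,0,-0.008,0,0,0,0,-0.001,0,-0.005,0,0,0,0]'

```text
time_s: 11.3
eef_pos: [0.4766, -0.1481, 0.3127]
ee_rot: [0.665, 0.745, 0.03, -0.033]
contact_force: [0.4, -0.4, -2.9]
gripper_width: 0.0097
```

Run:
```python
from h import *
hs()
```

```text
t 11.3 phi 45.02 u -2.33 v 0.98 y -89.6 yawerr -0.04 roll 0.10 F wall X,Y,Z [ 0.5  0.4 -2.9] M [-0.09 -0.07 -0.03] w 0.0097
```

Request:
arm_command --plan '[0,0,-0.003,0,0,0,0,0,0,-0.003,0,0,0,0,0,0,-0.003,0,0,0,0]'

```text
time_s: 11.6
eef_pos: [0.4766, -0.1484, 0.3143]
ee_rot: [0.665, 0.745, 0.03, -0.033]
contact_force: [0.5, 0.0, -2.9]
gripper_width: 0.0095
```

Run:
```python
from h import *
hs()
```

```text
t 11.6 phi 45.04 u -2.07 v 2.61 y -89.7 yawerr -0.04 roll 0.08 F wall X,Y,Z [ 0.   0.5 -2.9] M [-0.08 -0.13  0.03] w 0.0095
```

Request:
arm_command --plan '[0,0,-0.003,0,0,0,0,0,0,-0.003,0,0,0,0,0,0,-0.003,0,0,0,0]'

```text
time_s: 11.9
eef_pos: [0.4766, -0.1486, 0.3162]
ee_rot: [0.665, 0.745, 0.03, -0.033]
contact_force: [0.2, -0.9, -3.7]
gripper_width: 0.0098
```

Run:
```python
from h import *
hs()
```

```text
t 11.9 phi 45.04 u -1.88 v 4.51 y -89.7 yawerr -0.03 roll 0.08 F wall X,Y,Z [ 0.9  0.1 -3.7] M [-0.02 -0.1  -0.04] w 0.0098
```

Request:
arm_command --plan '[0,0,-0.0025,0,0,0,0,0,0,-0.0025,0,0,0,0,0,0,-0.0025,0,0,0,0]'

```text
time_s: 12.2
eef_pos: [0.4765, -0.1486, 0.3172]
ee_rot: [0.665, 0.745, 0.03, -0.034]
contact_force: [0.5, 0.9, -8.9]
gripper_width: 0.0093
```

Run:
```python
from h import *
hs()
```

```text
t 12.2 phi 45.07 u -1.92 v 5.44 y -89.8 yawerr -0.04 roll 0.02 F wall X,Y,Z [-0.8  0.6 -8.9] M [ 0.04 -0.18 -0.01] w 0.0093
```

Run:
```python
from h import *
setcal(m=.2251,wx=CAL['wx']+.00014,wy=CAL['wy']-.0012); hs()
import heapq
C=np.load('C.npy'); ph=np.arange(0,61,2.5); U=np.arange(-14,13.1,.5); V=np.arange(-8,24.1,.5)
print('per-phi max clr inside (u>3):',[(p,round(C[i][np.ix_(U>=3,V>5)].max(),2)) for i,p in enumerate(ph)])
s=(18,int(np.argmin(abs(U+4))),int(np.argmin(abs(V-2)))); print('start',C[s])
goal=(0,int(np.argmin(abs(U-6.5))),int(np.argmin(abs(V-11))))
D={s:0};par={s:None};q=[(0,s)];done=set()
while q:
    d,n=heapq.heappop(q)
    if n in done: continue
    done.add(n)
    if n==goal: break
    for a in (-1,0,1):
        for b in (-1,0,1):
            for e in (-1,0,1):
                m=(n[0]+a,n[1]+b,n[2]+e)
                if m==n or not(0<=m[0]<len(ph) and 0<=m[1]<len(U) and 0<=m[2]<len(V)) or C[m]<.3: continue
                nd=d+np.sqrt((a*1.)**2+b*b*.5+e*e*.5)/C[m]**2
                if nd<D.get(m,1e9): D[m]=nd;par[m]=n;heapq.heappush(q,(nd,m))
L=[];n=goal
while n is not None: L.append((ph[n[0]],U[n[1]],V[n[2]],round(C[n],2)));n=par[n]
for l in L[::-1]: print(*l)
```

```text
t 12.2 phi 45.07 u -3.13 v 6.34 y -89.8 yawerr -0.04 roll 0.02 F wall X,Y,Z [-0.8  0.6 -8.9] M [ 0.04 -0.18 -0.01] w 0.0093
per-phi max clr inside (u>3): [(np.float64(0.0), np.float64(0.5)), (np.float64(2.5), np.float64(1.01)), (np.float64(5.0), np.float64(1.27)), (np.float64(7.5), np.float64(1.54)), (np.float64(10.0), np.float64(1.78)), (np.float64(12.5), np.float64(2.08)), (np.float64(15.0), np.float64(2.36)), (np.float64(17.5), np.float64(2.64)), (np.float64(20.0), np.float64(2.86)), (np.float64(22.5), np.float64(3.0)), (np.float64(25.0), np.float64(2.99)), (np.float64(27.5), np.float64(2.84)), (np.float64(30.0), np.float64(2.68)), (np.float64(32.5), np.float64(2.43)), (np.float64(35.0), np.float64(2.45)), (np.float64(37.5), np.float64(2.22)), (np.float64(40.0), np.float64(2.3)), (np.float64(42.5), np.float64(2.12)), (np.float64(45.0), np.float64(2.37)), (np.float64(47.5), np.float64(2.14)), (np.float64(50.0), np.float64(2.28)), (np.float64(52.5), np.float64(2.22)), (np.float64(55.0), np.float64(2.29)), (np.float64(57.5), np.float64(2.45)), (np.float64(60.0), np.float64(2.68))]
start 2.7426406871192803
45.0 -4.0 2.0 2.74
47.5 -4.0 2.5 3.05
50.0 -3.5 3.0 3.05
52.5 -3.0 3.5 3.05
55.0 -2.5 3.5 2.8
57.5 -2.0 4.0 2.95
60.0 -1.5 4.5 2.7
60.0 -1.0 4.5 2.72
60.0 -0.5 4.5 2.65
60.0 0.0 5.0 2.56
60.0 0.5 5.0 2.58
60.0 1.0 5.5 2.63
60.0 1.5 5.5 2.51
60.0 2.0 6.0 2.7
60.0 2.5 6.5 2.51
60.0 3.0 6.5 2.63
60.0 3.5 7.0 2.58
60.0 4.0 7.0 2.56
60.0 4.5 7.5 2.65
60.0 5.0 7.5 2.5
60.0 5.5 8.0 2.68
57.5 6.0 8.5 2.45
55.0 6.5 9.0 2.2
52.5 7.0 9.5 2.22
50.0 7.5 10.0 2.28
47.5 7.5 10.0 2.14
45.0 8.0 10.5 2.37
42.5 8.0 10.5 2.11
40.0 8.5 11.0 2.3
37.5 8.5 11.5 2.22
35.0 8.5 11.5 2.45
32.5 9.0 11.5 2.43
30.0 9.0 11.5 2.46
27.5 9.0 12.0 2.84
25.0 9.0 12.0 2.99
22.5 9.0 12.0 3.0
20.0 8.5 12.0 2.73
17.5 8.5 12.0 2.5
15.0 8.0 12.0 2.36
12.5 7.5 11.5 1.98
10.0 7.5 11.5 1.61
7.5 7.0 11.5 1.54
5.0 6.5 11.0 1.08
2.5 6.5 11.0 0.99
0.0 6.5 11.0 0.5
```

Run:
```python
from h import *
from ins import clear
def cl(phi,u,v):
    p=np.radians(phi);c,s=np.cos(p),np.sin(p); return clear(p,u-(7*c+65*s),v-(-7*s+65*c))
for ph in (45,50):
    print(ph,[(u,max((round(cl(ph,u,v),2),v) for v in np.arange(-2,14,.5))) for u in np.arange(-4,9,1.5)])
hs()
plan([hook2tcp(47,-3.5,2.2)],0,vmax=.002)
```

```text
45 [(np.float64(-4.0), (np.float64(3.1), np.float64(2.5))), (np.float64(-2.5), (np.float64(2.49), np.float64(3.5))), (np.float64(-1.0), (np.float64(1.99), np.float64(4.0))), (np.float64(0.5), (np.float64(1.33), np.float64(4.5))), (np.float64(2.0), (np.float64(1.33), np.float64(6.0))), (np.float64(3.5), (np.float64(1.33), np.float64(7.5))), (np.float64(5.0), (np.float64(1.33), np.float64(9.0))), (np.float64(6.5), (np.float64(1.68), np.float64(10.0))), (np.float64(8.0), (np.float64(2.37), np.float64(10.5)))]
50 [(np.float64(-4.0), (np.float64(3.35), np.float64(3.0))), (np.float64(-2.5), (np.float64(2.79), np.float64(3.5))), (np.float64(-1.0), (np.float64(2.21), np.float64(4.0))), (np.float64(0.5), (np.float64(1.63), np.float64(4.5))), (np.float64(2.0), (np.float64(1.81), np.float64(6.0))), (np.float64(3.5), (np.float64(1.63), np.float64(7.5))), (np.float64(5.0), (np.float64(1.8), np.float64(8.5))), (np.float64(6.5), (np.float64(1.93), np.float64(9.5))), (np.float64(8.0), (np.float64(2.16), np.float64(10.0)))]
t 12.2 phi 45.07 u -3.13 v 6.34 y -89.8 yawerr -0.04 roll 0.02 F wall X,Y,Z [-0.8  0.6 -8.9] M [ 0.04 -0.18 -0.01] w 0.0093
2
-0.007, -0, 0.004, 0, 0.032, 0.001, 0,
-0.007, -0, 0.004, 0, 0.032, 0.001, 0,
```

```bash
cat >> h.py <<'E'
from ins import clear
def cl(phi,u,v):
    p=np.radians(phi);c,s=np.cos(p),np.sin(p); return clear(p,u-(7*c+65*s),v-(-7*s+65*c))
E
python3 - <<'E'
from h import *
for ph in (55,):
    print(ph,[(u,max((round(cl(ph,u,v),2),round(v,2)) for v in np.arange(-2,14,.25))) for u in np.arange(-4,9,1.)])
plan([hook2tcp(50,-3.5,3),hook2tcp(55,-2.5,3.5)],0,vmax=.0025,wmax=2.5)
E
```

```text
55 [(np.float64(-4.0), (np.float64(3.46), np.float64(3.25))), (np.float64(-3.0), (np.float64(3.09), np.float64(3.5))), (np.float64(-2.0), (np.float64(2.76), np.float64(4.0))), (np.float64(-1.0), (np.float64(2.51), np.float64(4.25))), (np.float64(0.0), (np.float64(2.19), np.float64(4.75))), (np.float64(1.0), (np.float64(2.23), np.float64(5.25))), (np.float64(2.0), (np.float64(2.27), np.float64(6.0))), (np.float64(3.0), (np.float64(2.23), np.float64(6.75))), (np.float64(4.0), (np.float64(2.19), np.float64(7.5))), (np.float64(5.0), (np.float64(2.19), np.float64(8.0))), (np.float64(6.0), (np.float64(2.23), np.float64(8.75))), (np.float64(7.0), (np.float64(2.31), np.float64(9.25))), (np.float64(8.0), (np.float64(2.04), np.float64(9.0)))]
9
-0.009, -0, -0.004, 0, 0.041, 0, 0,
-0.009, -0, -0.004, 0, 0.041, 0, 0,
-0.009, -0, -0.004, 0, 0.041, 0, 0,
-0.008, -0, -0.004, 0, 0.041, 0, 0,
-0.008, 0, -0.007, -0, 0.033, 0, 0,
-0.008, 0, -0.007, -0, 0.033, 0, 0,
-0.008, 0, -0.007, -0, 0.033, 0, 0,
-0.008, 0, -0.008, -0, 0.033, 0, 0,
-0.008, 0, -0.008, -0, 0.033, 0, 0,
```

Request:
arm_command --plan '[-0.003,0,0.012,0,0,0,0,-0.008,0,-0.007,0,0.04,0,0,-0.008,0,-0.007,0,0.04,0,0,-0.008,0,-0.008,0,0.04,0,0,-0.008,0,-0.008,0,0.04,0,0,-0.008,0,-0.007,0,0.033,0,0,-0.008,0,-0.007,0,0.033,0,0,-0.008,0,-0.007,0,0.033,0,0]'

```text
time_s: 13.0
eef_pos: [0.4782, -0.1629, 0.3244]
ee_rot: [0.661, 0.741, 0.079, -0.088]
contact_force: [-0.8, 0.6, -3.9]
gripper_width: 0.0097
```

Run:
```python
from h import *
hs()
plan([hook2tcp(55,-2,4)],0,vmax=.0025,wmax=2.5)
```

```text
t 13.0 phi 53.46 u -2.04 v 4.05 y -89.6 yawerr -0.04 roll 0.10 F wall X,Y,Z [-0.7 -0.8 -3.9] M [-0.2  -0.15  0.05] w 0.0097
2
-0.005, -0.001, -0.005, 0.001, 0.026, 0.001, 0,
-0.005, -0.001, -0.005, 0.001, 0.026, 0.001, 0,
```

Free and on course. Going in along the slope.

Run:
```python
from h import *
plan([hook2tcp(55,-1,4.25),hook2tcp(55,1,5.25),hook2tcp(55,3,6.75)],0,vmax=.0014,wmax=2.5)
```

```text
7
-0.005, -0, -0.004, 0.001, 0.017, 0.001, 0,
-0.005, -0, -0.004, 0.001, 0.017, 0.001, 0,
-0.005, -0, -0.004, 0.001, 0.017, 0.001, 0,
-0.004, 0, -0.004, 0, 0, 0, 0,
-0.004, 0, -0.004, 0, 0, 0, 0,
-0.004, -0, -0.005, 0, 0, 0, 0,
-0.004, -0, -0.005, 0, 0, 0, 0,
```

Request:
arm_command --plan '[-0.005,0,-0.004,0.001,0.017,0.001,0,-0.005,0,-0.004,0.001,0.017,0.001,0,-0.005,0,-0.004,0.001,0.017,0.001,0,-0.004,0,-0.004,0,0,0,0,-0.004,0,-0.004,0,0,0,0]'

```text
time_s: 13.5
eef_pos: [0.479, -0.1691, 0.3271]
ee_rot: [0.661, 0.739, 0.088, -0.099]
contact_force: [-1.1, 0.3, -2.2]
gripper_width: 0.0095
```

Run:
```python
from h import *
hs()
plan([hook2tcp(55,3,6.75),hook2tcp(55,6,8.75)],0,vmax=.0016,wmax=2.5)
```

```text
t 13.5 phi 55.18 u 1.38 v 5.15 y -89.8 yawerr 0.06 roll -0.04 F wall X,Y,Z [-0.4 -1.1 -2.2] M [-0.31 -0.13 -0.04] w 0.0095
5
-0.002, -0.001, -0.004, -0, -0.003, -0.001, 0,
-0.002, -0.001, -0.004, -0, -0.003, -0.001, 0,
-0.004, 0, -0.005, 0, 0, 0, 0,
-0.004, 0, -0.005, 0, 0, 0, 0,
-0.004, 0, -0.005, 0, 0, 0, 0,
```

Request:
arm_command --plan '[-0.002,-0.001,-0.005,0,-0.003,0,0,-0.002,0,-0.005,0,-0.003,0,0,-0.004,0,-0.005,0,0,0,0,-0.004,0,-0.005,0,0,0,0,-0.004,0,-0.005,0,0,0,0]'

```text
time_s: 14.0
eef_pos: [0.4793, -0.1736, 0.3316]
ee_rot: [0.661, 0.739, 0.087, -0.098]
contact_force: [0.9, 0.3, -3.5]
gripper_width: 0.0092
```

Run:
```python
from h import *
hs()
plan([hook2tcp(55,6.5,9.),hook2tcp(50,7.5,10),hook2tcp(45,8,10.5)],0,vmax=.002,wmax=2)
```

```text
t 14.0 phi 54.95 u 6.24 v 9.85 y -90.0 yawerr 0.03 roll -0.03 F wall X,Y,Z [-0.2  1.  -3.5] M [-0.25 -0.08 -0.03] w 0.0092
11
-0.003, -0, 0.003, -0.001, 0.002, -0.001, 0,
0.006, -0, 0.006, 0, -0.033, -0, 0,
0.006, -0, 0.006, 0, -0.033, -0, 0,
0.006, -0, 0.006, 0, -0.033, -0, 0,
0.006, -0, 0.006, 0, -0.033, -0, 0,
0.006, -0, 0.005, 0, -0.033, -0, 0,
0.006, 0, 0.007, 0, -0.033, -0, 0,
0.006, 0, 0.006, 0, -0.033, -0, 0,
0.006, 0, 0.006, 0, -0.033, -0, 0,
0.007, 0, 0.006, 0, -0.033, -0, 0,
0.007, 0, 0.006, 0, -0.033, -0, 0,
```

Request:
arm_command --plan '[-0.003,0,0.004,0,0.002,0,0,0.006,0,0.006,0,-0.033,0,0,0.006,0,0.006,0,-0.033,0,0,0.006,0,0.006,0,-0.033,0,0,0.006,0,0.006,0,-0.033,0,0,0.006,0,0.006,0,-0.033,0,0]'

```text
time_s: 14.6
eef_pos: [0.4784, -0.1665, 0.3257]
ee_rot: [0.664, 0.743, 0.057, -0.064]
contact_force: [-0.3, 0.3, -3.8]
gripper_width: 0.01
```

Run:
```python
from h import *
hs()
plan([hook2tcp(45,8,10.5),hook2tcp(40,8.5,11.)],0,vmax=.002,wmax=2)
```

```text
t 14.6 phi 49.67 u 7.75 v 9.44 y -90.0 yawerr 0.05 roll -0.03 F wall X,Y,Z [-0.3 -0.2 -3.8] M [-0.18 -0.13 -0.06] w 0.01
10
0.006, -0, 0.006, -0, -0.031, -0, 0,
0.006, -0, 0.005, -0, -0.031, -0, 0,
0.006, -0, 0.005, -0, -0.031, -0, 0,
0.006, -0, 0.005, -0, -0.031, -0, 0,
0.006, -0, 0.005, -0, -0.031, -0, 0,
0.006, -0, 0.007, 0, -0.033, 0, 0,
0.006, -0, 0.006, 0, -0.033, 0, 0,
0.006, -0, 0.006, 0, -0.033, 0, 0,
0.006, -0, 0.006, 0, -0.033, 0, 0,
0.007, -0, 0.006, 0, -0.033, 0, 0,
```

Request:
arm_command --plan '[0.006,0,0.005,0,-0.031,0,0,0.006,0,0.005,0,-0.031,0,0,0.006,0,0.004,0,-0.031,0,0,0.006,0,0.004,0,-0.031,0,0,0.006,0,0.004,0,-0.031,0,0]'

```text
time_s: 15.1
eef_pos: [0.4776, -0.1591, 0.3219]
ee_rot: [0.666, 0.745, 0.027, -0.031]
contact_force: [0.6, -1.0, -2.5]
gripper_width: 0.0098
```

Run:
```python
from h import *
hs()
plan([hook2tcp(40,8.5,11.),hook2tcp(35,8.5,11.5)],0,vmax=.002,wmax=2)
```

```text
t 15.1 phi 44.59 u 8.12 v 11.66 y -90.0 yawerr 0.02 roll -0.01 F wall X,Y,Z [ 1.1  0.5 -2.5] M [-0.15 -0.11 -0.05] w 0.0098
10
0.006, -0, 0.007, -0, -0.031, -0, 0,
0.006, -0, 0.007, -0, -0.031, -0, 0,
0.006, -0, 0.007, -0, -0.031, -0, 0,
0.006, -0, 0.007, -0, -0.031, -0, 0,
0.006, -0, 0.007, -0, -0.031, -0, 0,
0.007, 0, 0.007, 0, -0.033, 0, 0,
0.007, 0, 0.007, 0, -0.033, 0, 0,
0.007, 0, 0.006, 0, -0.033, 0, 0,
0.007, 0, 0.006, 0, -0.033, 0, 0,
0.007, 0, 0.006, 0, -0.033, 0, 0,
```

Request:
arm_command --plan '[0.006,0,0.007,0,-0.031,0,0,0.006,0,0.007,0,-0.031,0,0,0.006,0,0.007,0,-0.031,0,0,0.006,0,0.007,0,-0.031,0,0,0.006,0,0.007,0,-0.031,0,0]'

```text
time_s: 15.6
eef_pos: [0.4768, -0.1522, 0.3147]
ee_rot: [0.666, 0.746, -0.002, 0.002]
contact_force: [0.5, 1.1, -3.2]
gripper_width: 0.0097
```

Run:
```python
from h import *
hs()
plan([hook2tcp(35,8.5,11.5),hook2tcp(30,9,11.5)],0,vmax=.002,wmax=2)
```

```text
t 15.6 phi 39.54 u 8.42 v 11.06 y -90.0 yawerr 0.02 roll -0.01 F wall X,Y,Z [-1.   0.7 -3.2] M [-0.03 -0.08 -0.01] w 0.0097
10
0.006, 0, 0.006, -0, -0.03, -0, 0,
0.006, 0, 0.006, -0, -0.03, -0, 0,
0.006, 0, 0.006, -0, -0.03, -0, 0,
0.006, 0, 0.006, -0, -0.03, -0, 0,
0.006, 0, 0.006, -0, -0.03, -0, 0,
0.006, 0, 0.007, 0, -0.033, 0, 0,
0.006, 0, 0.007, 0, -0.033, 0, 0,
0.006, 0, 0.007, 0, -0.033, 0, 0,
0.006, 0, 0.007, 0, -0.033, 0, 0,
0.007, 0, 0.007, 0, -0.033, 0, 0,
```

Request:
arm_command --plan '[0.006,0,0.006,0,-0.03,0,0,0.006,0,0.006,0,-0.03,0,0,0.006,0,0.006,0,-0.03,0,0,0.006,0,0.006,0,-0.03,0,0,0.006,0,0.006,0,-0.03,0,0,0.006,0,0.007,0,-0.033,0,0,0.006,0,0.007,0,-0.033,0,0]'

```text
time_s: 16.3
eef_pos: [0.4758, -0.1436, 0.3046]
ee_rot: [0.665, 0.744, -0.043, 0.048]
contact_force: [0.1, 0.1, -3.6]
gripper_width: 0.0093
```

Run:
```python
from h import *
hs()
plan([hook2tcp(25,9,12),hook2tcp(20,8.5,12)],0,vmax=.002,wmax=2)
```

```text
t 16.3 phi 32.49 u 8.83 v 11.24 y -90.0 yawerr 0.01 roll -0.00 F wall X,Y,Z [-0.1  0.1 -3.6] M [ 0.17 -0.05  0.  ] w 0.0093
12
0.007, -0, 0.007, -0, -0.036, -0, 0,
0.007, -0, 0.007, -0, -0.036, -0, 0,
0.007, -0, 0.007, -0, -0.036, -0, 0,
0.007, -0, 0.007, -0, -0.036, -0, 0,
0.007, -0, 0.007, -0, -0.036, -0, 0,
0.007, -0, 0.007, -0, -0.036, -0, 0,
0.007, -0, 0.006, -0, -0.036, -0, 0,
0.007, -0, 0.007, 0, -0.033, -0, 0,
0.007, -0, 0.007, 0, -0.033, -0, 0,
0.007, -0, 0.007, 0, -0.033, -0, 0,
0.007, -0, 0.007, 0, -0.033, -0, 0,
0.008, -0, 0.007, 0, -0.033, -0, 0,
```

Request:
arm_command --plan '[0.007,0,0.006,0,-0.036,0,0,0.007,0,0.006,0,-0.036,0,0,0.007,0,0.006,0,-0.036,0,0,0.007,0,0.007,0,-0.036,0,0,0.007,0,0.007,0,-0.036,0,0,0.007,0,0.007,0,-0.036,0,0,0.007,0,0.007,0,-0.036,0,0]'

```text
time_s: 17.0
eef_pos: [0.4748, -0.135, 0.2927]
ee_rot: [0.66, 0.739, -0.091, 0.102]
contact_force: [0.4, 0.2, -3.0]
gripper_width: 0.0095
```

Run:
```python
from h import *
hs()
plan([hook2tcp(20,8.5,12),hook2tcp(15,8,12)],0,vmax=.002,wmax=2)
```

```text
t 17.0 phi 24.26 u 9.03 v 12.70 y -90.0 yawerr 0.00 roll 0.01 F wall X,Y,Z [-0.1  0.4 -3. ] M [ 0.24 -0.09 -0.  ] w 0.0095
10
0.006, 0, 0.007, 0, -0.028, -0, 0,
0.006, 0, 0.006, 0, -0.028, -0, 0,
0.007, 0, 0.006, 0, -0.028, -0, 0,
0.007, 0, 0.006, 0, -0.028, -0, 0,
0.007, 0, 0.006, 0, -0.028, -0, 0,
0.007, 0, 0.007, 0, -0.033, 0, 0,
0.007, 0, 0.007, 0, -0.033, 0, 0,
0.007, 0, 0.007, 0, -0.033, 0, 0,
0.007, 0, 0.007, 0, -0.033, 0, 0,
0.008, 0, 0.006, 0, -0.033, 0, 0,
```

Request:
arm_command --plan '[0.006,0,0.007,0,-0.028,0,0,0.006,0,0.006,0,-0.028,0,0,0.007,0,0.006,0,-0.028,0,0,0.007,0,0.006,0,-0.028,0,0,0.007,0,0.006,0,-0.028,0,0,0.007,0,0.007,0,-0.033,0,0,0.007,0,0.007,0,-0.033,0,0]'

```text
time_s: 17.7
eef_pos: [0.4741, -0.1284, 0.2802]
ee_rot: [0.654, 0.732, -0.129, 0.145]
contact_force: [-0.2, 1.4, -3.2]
gripper_width: 0.0096
```

Run:
```python
from h import *
hs()
for ph in (15,12.5,10,7.5,5,2.5,0): print(ph,sorted([(round(cl(ph,u,v),2),u,v) for v in np.arange(9,14,.25) for u in np.arange(5,9,.25)])[-1])
plan([hook2tcp(15,8,12),hook2tcp(10,7.5,11.5)],0,vmax=.002,wmax=2)
```

```text
t 17.7 phi 17.54 u 8.13 v 11.90 y -89.9 yawerr 0.00 roll 0.03 F wall X,Y,Z [-1.4 -0.  -3.2] M [ 0.4   0.05 -0.01] w 0.0096
15 (np.float64(2.36), np.float64(8.0), np.float64(12.0))
12.5 (np.float64(2.09), np.float64(7.75), np.float64(12.25))
10 (np.float64(1.82), np.float64(7.5), np.float64(12.75))
7.5 (np.float64(1.54), np.float64(7.25), np.float64(13.25))
5 (np.float64(1.28), np.float64(6.75), np.float64(11.5))
2.5 (np.float64(1.01), np.float64(6.5), np.float64(11.75))
0 (np.float64(0.75), np.float64(6.25), np.float64(13.75))
9
0.006, -0, 0.006, 0, -0.028, -0, 0,
0.006, -0, 0.006, 0, -0.028, -0, 0,
0.006, -0, 0.006, 0, -0.028, -0, 0,
0.006, 0, 0.006, -0, -0.028, 0, 0,
0.006, 0, 0.006, -0, -0.028, 0, 0,
0.006, 0, 0.006, -0, -0.028, 0, 0,
0.006, 0, 0.006, -0, -0.028, 0, 0,
0.006, 0, 0.006, -0, -0.028, 0, 0,
0.006, 0, 0.006, -0, -0.028, 0, 0,
```

Request:
arm_command --plan '[0.006,0,0.006,0,-0.028,0,0,0.006,0,0.006,0,-0.028,0,0,0.006,0,0.006,0,-0.028,0,0,0.006,0,0.006,0,-0.028,0,0,0.006,0,0.006,0,-0.028,0,0]'

```text
time_s: 18.2
eef_pos: [0.4737, -0.1251, 0.2715]
ee_rot: [0.648, 0.725, -0.155, 0.174]
contact_force: [-0.2, 0.1, -4.9]
gripper_width: 0.0095
```

Run:
```python
from h import *
hs()
plan([hook2tcp(10,7.4,12),hook2tcp(5,6.75,11.5)],0,vmax=.002,wmax=2)
```

```text
t 18.2 phi 12.96 u 7.87 v 11.49 y -89.9 yawerr -0.01 roll 0.03 F wall X,Y,Z [-0.2 -0.2 -4.9] M [ 0.43 -0.04 -0.  ] w 0.0095
9
0.007, -0, 0.006, 0, -0.033, -0, 0,
0.007, -0, 0.006, 0, -0.033, -0, 0,
0.007, -0, 0.006, 0, -0.033, -0, 0,
0.006, -0, 0.006, 0, -0.028, -0, 0,
0.006, -0, 0.006, 0, -0.028, -0, 0,
0.006, -0, 0.006, 0, -0.028, -0, 0,
0.006, -0, 0.006, 0, -0.028, -0, 0,
0.007, -0, 0.006, 0, -0.028, -0, 0,
0.007, -0, 0.006, 0, -0.028, -0, 0,
```

Request:
arm_command --plan '[0.007,0,0.005,0,-0.033,0,0,0.007,0,0.005,0,-0.033,0,0,0.007,0,0.005,0,-0.033,0,0,0.007,0,0.006,0,-0.028,0,0]'

```text
time_s: 18.6
eef_pos: [0.4734, -0.1219, 0.2646]
ee_rot: [0.642, 0.719, -0.178, 0.2]
contact_force: [-0.8, 0.3, -3.2]
gripper_width: 0.0099
```

Run:
```python
from h import *
hs()
plan([hook2tcp(5,6.75,11.75),hook2tcp(2.5,6.5,11.5)],0,vmax=.002,wmax=1)
```

```text
t 18.6 phi 8.81 u 6.95 v 12.33 y -89.9 yawerr -0.01 roll 0.04 F wall X,Y,Z [-0.4 -0.8 -3.2] M [ 0.53 -0.01 -0.04] w 0.0099
8
0.006, -0, 0.006, 0, -0.025, -0, 0,
0.006, -0, 0.006, 0, -0.025, -0, 0,
0.006, -0, 0.006, 0, -0.025, -0, 0,
0.006, -0, 0.006, 0, -0.025, -0, 0,
0.006, -0, 0.005, 0, -0.025, -0, 0,
0.006, 0, 0.006, -0, -0.028, -0, 0,
0.006, 0, 0.006, -0, -0.028, -0, 0,
0.006, 0, 0.006, -0, -0.028, -0, 0,
```

Request:
arm_command --plan '[0.0055,0,0.006,0,-0.025,0,0,0.0055,0,0.006,0,-0.025,0,0,0.0055,0,0.006,0,-0.025,0,0,0.0055,0,0.006,0,-0.025,0,0]'

```text
time_s: 19.0
eef_pos: [0.4733, -0.1205, 0.2575]
ee_rot: [0.636, 0.713, -0.196, 0.221]
contact_force: [0.4, -0.1, -2.9]
gripper_width: 0.0094
```

Run:
```python
from h import *
hs()
plan([hook2tcp(2.5,6.5,11.75),hook2tcp(0,6.5,11.5)],0,vmax=.002,wmax=1)
```

```text
t 19.0 phi 5.54 u 6.94 v 11.48 y -89.8 yawerr -0.02 roll 0.04 F wall X,Y,Z [ 0.1  0.4 -2.9] M [ 0.59 -0.03 -0.02] w 0.0094
7
0.005, -0, 0.005, 0, -0.025, -0, 0,
0.005, -0, 0.005, 0, -0.025, -0, 0,
0.005, -0, 0.005, 0, -0.025, -0, 0,
0.006, -0, 0.005, 0, -0.025, -0, 0,
0.006, -0, 0.006, 0, -0.028, 0, 0,
0.006, -0, 0.006, 0, -0.028, 0, 0,
0.006, -0, 0.006, 0, -0.028, 0, 0,
```

Request:
arm_command --plan '[0.006,0,0.005,0,-0.025,0,0,0.006,0,0.005,0,-0.025,0,0,0.006,0,0.005,0,-0.025,0,0]'

```text
time_s: 19.3
eef_pos: [0.4732, -0.1192, 0.2526]
ee_rot: [0.632, 0.708, -0.21, 0.236]
contact_force: [-0.5, 0.1, -3.3]
gripper_width: 0.0093
```

Run:
```python
from h import *
hs()
plan([hook2tcp(1.3,6.5,11.)],0,vmax=.002,wmax=1)
```

```text
t 19.3 phi 3.09 u 6.45 v 11.23 y -89.8 yawerr -0.02 roll 0.04 F wall X,Y,Z [-0.1 -0.5 -3.3] M [ 0.64 -0.01 -0.02] w 0.0093
2
0.006, -0, 0.007, 0.001, -0.03, -0, 0,
0.006, -0, 0.007, 0.001, -0.03, -0, 0,
```

Request:
arm_command --plan '[0.006,0,0.006,0,-0.03,0,0,0.006,0,0.006,0,-0.03,0,0,0.005,0,0.005,0,-0.025,0,0]'

```text
time_s: 19.6
eef_pos: [0.4731, -0.1183, 0.2473]
ee_rot: [0.627, 0.702, -0.225, 0.253]
contact_force: [-0.9, 3.7, -2.4]
gripper_width: 0.0092
```

Run:
```python
from h import *
hs()
plan([hook2tcp(0,6.5,9.5)],0,vmax=.0005,wmax=1)
```

```text
t 19.6 phi 0.35 u 6.18 v 11.29 y -89.8 yawerr -0.02 roll 0.05 F wall X,Y,Z [-3.7 -0.5 -2.4] M [ 0.9   0.14 -0.09] w 0.0092
5
0.001, -0, 0.002, 0, -0.002, -0, 0,
0.001, -0, 0.002, 0, -0.002, -0, 0,
0.001, -0, 0.002, 0, -0.002, -0, 0,
0.001, -0, 0.002, 0, -0.002, -0, 0,
0.001, -0, 0.002, 0, -0.002, -0, 0,
```

Request:
arm_command --plan '[0.0025,0,0.001,0,0,0,0,0.0015,0,0.0015,0,0,0,0,0.0015,0,0.0015,0,0,0,0]'

```text
time_s: 19.9
eef_pos: [0.4731, -0.1179, 0.2459]
ee_rot: [0.626, 0.702, -0.225, 0.253]
contact_force: [-0.8, -0.8, -0.6]
gripper_width: 0.0097
```

Run:
```python
from h import *
hs()
plan([hook2tcp(0,6,9.)],0,vmax=.0005,wmax=1)
```

```text
t 19.9 phi 0.27 u 5.79 v 10.02 y -89.7 yawerr -0.05 roll 0.05 F wall X,Y,Z [ 0.7 -0.9 -0.6] M [ 0.15  0.05 -0.08] w 0.0097
4
0.001, -0, 0.002, 0.001, -0.002, 0, 0,
0.001, -0, 0.002, 0.001, -0.002, 0, 0,
0.001, -0, 0.002, 0.001, -0.002, 0, 0,
0.001, -0, 0.002, 0.001, -0.002, 0, 0,
```

Request:
arm_command --plan '[-0.0025,0,0.002,0,0,0,0,-0.0025,0,0.002,0,0,0,0]'

```text
time_s: 20.1
eef_pos: [0.4731, -0.1186, 0.2459]
ee_rot: [0.627, 0.702, -0.225, 0.252]
contact_force: [-5.4, 18.4, 2.2]
gripper_width: 0.0097
```

Run:
```python
from h import *
hs()
```

```text
t 20.1 phi 0.42 u 6.39 v 9.67 y -89.8 yawerr -0.04 roll 0.05 F wall X,Y,Z [-18.9  -3.3   2.2] M [ 2.14  0.68 -0.4 ] w 0.0097
```

Request:
arm_command --plan '[-0.003,0,0.0025,0,0,0,0,-0.003,0,0.0025,0,0,0,0]'

```text
time_s: 20.3
eef_pos: [0.4731, -0.1188, 0.2461]
ee_rot: [0.627, 0.703, -0.223, 0.251]
contact_force: [-5.3, 16.3, 1.7]
gripper_width: 0.0098
```

Run:
```python
from h import *
hs()
```

```text
t 20.3 phi 0.67 u 6.58 v 9.42 y -89.8 yawerr -0.04 roll 0.07 F wall X,Y,Z [-16.8  -3.4   1.7] M [ 1.9   0.68 -0.41] w 0.0098
```

Request:
arm_command --plan '[-0.0012,0,0.0012,0,-0.004,0,0,-0.0015,0,0.0014,0,-0.004,0,0,-0.0015,0,0.0014,0,-0.004,0,0,-0.0015,0,0.0014,0,-0.004,0,0]'

```text
time_s: 20.7
eef_pos: [0.4731, -0.1186, 0.246]
ee_rot: [0.627, 0.702, -0.224, 0.252]
contact_force: [-4.1, 11.0, -0.8]
gripper_width: 0.0099
```

Run:
```python
from h import *
hs()
```

```text
t 20.7 phi 0.52 u 6.42 v 9.59 y -89.8 yawerr -0.05 roll 0.10 F wall X,Y,Z [-11.4  -2.8  -0.8] M [ 1.57  0.41 -0.21] w 0.0099
```

Request:
arm_command --plan '[-0.0017,0,0.0016,0,-0.005,0,0,-0.0017,0,0.0016,0,-0.005,0,0,-0.0017,0,0.0016,0,-0.005,0,0,-0.0017,0,0.0016,0,-0.005,0,0]'

```text
time_s: 21.1
eef_pos: [0.473, -0.1184, 0.2458]
ee_rot: [0.627, 0.702, -0.225, 0.254]
contact_force: [-3.0, 12.7, 0.5]
gripper_width: 0.0098
```

Run:
```python
from h import *
hs()
c=snap('side','s4.png')
im=c['image'];cv2.imwrite('pics/s4b.png',cv2.resize(im[90:225,260:440],(800,600),interpolation=cv2.INTER_CUBIC))
hs()
c=vision.capture('top');im=c['image'];cv2.imwrite('pics/t4b.png',cv2.resize(im[120:315,320:460],(430,600),interpolation=cv2.INTER_CUBIC))
hs()
```

```text
t 21.1 phi 0.29 u 6.25 v 9.83 y -89.8 yawerr -0.06 roll 0.13 F wall X,Y,Z [-13.   -1.6   0.5] M [ 1.77  0.52 -0.28] w 0.0098
t 21.15 phi 0.29 u 6.25 v 9.84 y -89.8 yawerr -0.06 roll 0.13 F wall X,Y,Z [-12.   -2.2   0.3] M [ 1.76  0.48 -0.29] w 0.0096
t 21.2 phi 0.29 u 6.24 v 9.87 y -89.8 yawerr -0.06 roll 0.13 F wall X,Y,Z [-11.9  -2.1  -0.3] M [ 1.77  0.49 -0.25] w 0.0095
```

View pics/s4b.png

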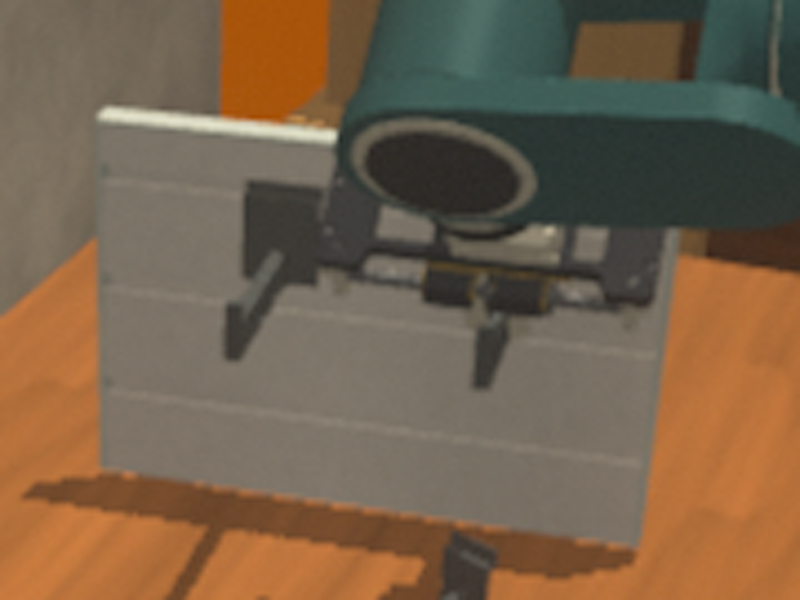

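View pics/t4b.png

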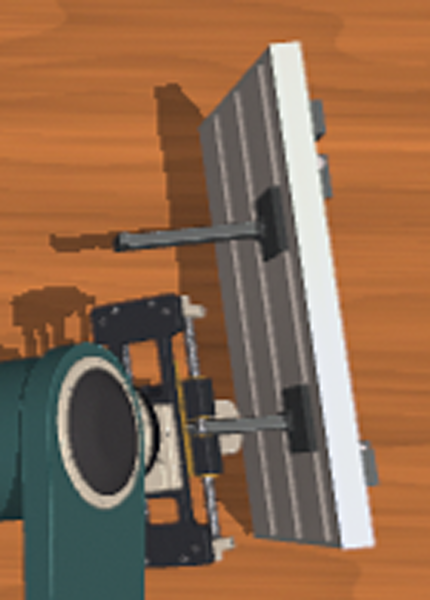

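Request:
arm_command --plan '[0,0,0,0,0,0,0,0,0,0,0,0,0,0.3,0,0,0,0,0,0,0.3,0,0,0,0,0,0,0.3,0,0,0,0,0,0,0.3]'

```text
time_s: 21.7
eef_pos: [0.4734, -0.1188, 0.2472]
ee_rot: [0.627, 0.701, -0.224, 0.254]
contact_force: [0.4, 0.2, -0.3]
gripper_width: 0.0277
```

Run:
```python
from h import *
hs()
```

```text
t 21.7 phi 0.24 u 6.70 v 11.33 y -89.3 yawerr -0.05 roll 0.25 F wall X,Y,Z [-0.2  0.5 -0.3] M [ 0.29 -0.02 -0.08] w 0.0277
```

Request:
arm_command --plan '[0,0,-0.05,0,0,0,0.3,0,0,-0.1,0,0,0,0.3,0,0,-0.15,0,0,0,0.3,0,0,-0.2,0,0,0,0.3,0,0,-0.2,0,0,0,0.3]'

```text
time_s: 22.2
eef_pos: [0.4611, -0.0284, 0.3567]
ee_rot: [0.628, 0.701, -0.227, 0.252]
contact_force: [0.2, 0.1, 0.3]
gripper_width: 0.0276
```

Run:
```python
from h import *
hs(); st()
c=vision.capture('side'); d=vision.capture('top')
import pickle; pickle.dump((d,c),open('c5.pkl','wb'))
im=c['image'];cv2.imwrite('pics/s5b.png',cv2.resize(im[90:225,260:440],(800,600),interpolation=cv2.INTER_CUBIC))
im=d['image'];cv2.imwrite('pics/t5b.png',cv2.resize(im[120:315,320:460],(430,600),interpolation=cv2.INTER_CUBIC))
```

```text
t 22.2 phi 0.28 u -84.56 v 120.75 y -91.9 yawerr 0.22 roll -0.07 F wall X,Y,Z [-0.1  0.2  0.3] M [ 0.21 -0.03 -0.01] w 0.0276
t 22.2 p [ 0.4611 -0.0284  0.3567] z [ 0.068 -0.634 -0.77 ] y [ 0.994  0.109 -0.001] F [0.2 0.1 0.3] M [ 0.21 -0.03 -0.01] w 0.0276 j [ 0.19 -0.37  1.88 -0.69  1.67  0.02]
```

View pics/s5b.png

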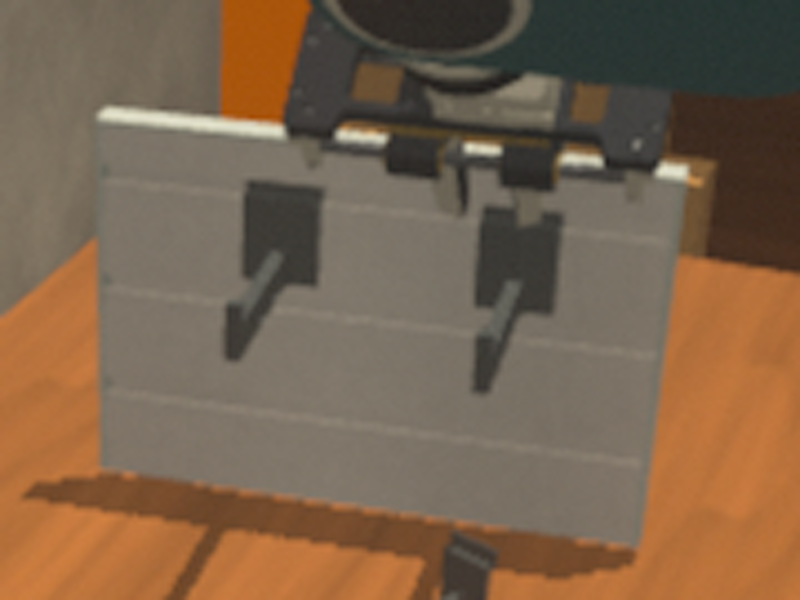

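View pics/t5b.png

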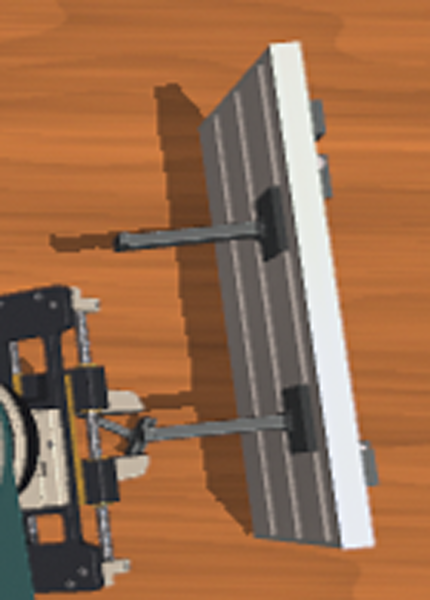

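Run:
```python
from h import *
l=np.load('level.npy'); print(l)
Rt=toolR(l[2],0)
plan([(np.array([l[0],l[1],.2]),Rt)],.6,wmax=8)
```

```text
[ 0.51221294  0.28340165 -0.06739279]
11
0.153, 0.038, -0.032, -0.083, 0.1, -0.232, 0.6,
0.148, 0.058, -0.022, -0.083, 0.1, -0.232, 0.6,
0.141, 0.076, -0.011, -0.083, 0.1, -0.232, 0.6,
0.131, 0.093, -0, -0.083, 0.1, -0.232, 0.6,
0.119, 0.108, 0.011, -0.083, 0.1, -0.232, 0.6,
0.104, 0.12, 0.021, -0.083, 0.1, -0.232, 0.6,
0.087, 0.131, 0.032, -0.083, 0.1, -0.232, 0.6,
0.069, 0.139, 0.042, -0.083, 0.1, -0.232, 0.6,
0.049, 0.144, 0.051, -0.083, 0.1, -0.232, 0.6,
0.029, 0.146, 0.059, -0.083, 0.1, -0.232, 0.6,
0.008, 0.146, 0.067, -0.083, 0.1, -0.232, 0.6,
```

Request:
arm_command --plan '[0.153,0.038,-0.032,-0.083,0.1,-0.232,0.6,0.148,0.058,-0.022,-0.083,0.1,-0.232,0.6,0.141,0.076,-0.011,-0.083,0.1,-0.232,0.6,0.131,0.093,0,-0.083,0.1,-0.232,0.6,0.119,0.108,0.011,-0.083,0.1,-0.232,0.6,0.104,0.12,0.021,-0.083,0.1,-0.232,0.6,0.087,0.131,0.032,-0.083,0.1,-0.232,0.6,0.069,0.139,0.042,-0.083,0.1,-0.232,0.6,0.049,0.144,0.051,-0.083,0.1,-0.232,0.6,0.029,0.146,0.059,-0.083,0.1,-0.232,0.6]'

```text
time_s: 23.3
eef_pos: [0.5009, 0.2687, 0.2161]
ee_rot: [0.069, 0.997, -0.013, 0.021]
contact_force: [0.2, -0.7, -0.3]
gripper_width: 0.0559
```

Run:
```python
from h import *
st()
l=np.load('level.npy')
Rt=toolR(l[2],0)
plan([(np.array([l[0],l[1],.18]),Rt)],.6,wmax=6,vmax=.03)
```

```text
t 23.3 p [0.5009 0.2687 0.2161] z [ 0.039 -0.029 -0.999] y [ 0.139  0.99  -0.023] F [ 0.2 -0.7 -0.3] M [ 0.1  -0.14  0.01] w 0.0559 j [ 0.46 -0.09  1.79 -0.04  1.42 -0.96]
2
-0.019, 0.042, 0.09, -0.023, 0.04, -0.068, 0.6,
-0.023, 0.041, 0.09, -0.023, 0.04, -0.068, 0.6,
```

Request:
arm_command --plan '[-0.019,0.042,0.09,-0.023,0.04,-0.068,0.6,-0.023,0.041,0.09,-0.023,0.04,-0.068,0.6,0,0,0,0,0,0,0.6]'

```text
time_s: 23.6
eef_pos: [0.512, 0.2863, 0.1766]
ee_rot: [0.029, 1.0, 0.001, -0.003]
contact_force: [-0.3, 0.1, 0.4]
gripper_width: 0.0558
```

Run:
```python
from h import *
c=snap('wrist','w6.png')
st()
l=np.load('level.npy')
Rt=toolR(l[2],0)
plan([(np.array([l[0],l[1],.1]),Rt)],.6,wmax=6,vmax=.02)
```

```text
t 23.65 p [0.5121 0.2861 0.1781] z [-0.004  0.001 -1.   ] y [0.06  0.998 0.001] F [-0.2 -0.2 -0.2] M [ 0.01 -0.22 -0.01] w 0.056 j [ 0.46 -0.01  1.78  0.    1.38 -1.05]
4
-0.001, -0.003, 0.098, 0, -0.002, 0.004, 0.6,
-0.001, -0.003, 0.098, 0, -0.002, 0.004, 0.6,
-0.001, -0.003, 0.098, 0, -0.002, 0.004, 0.6,
-0.001, -0.003, 0.098, 0, -0.002, 0.004, 0.6,
```

View pics/w6.png

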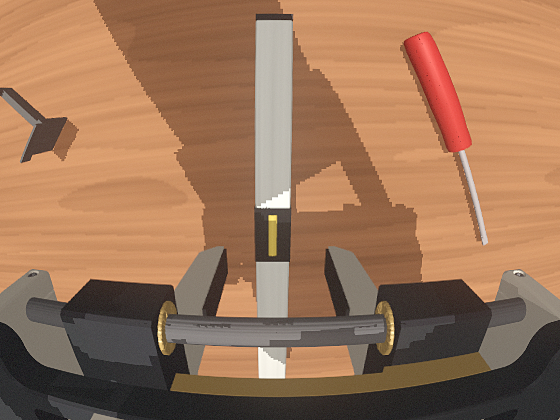

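The level runs straight between the fingers (column ≈273), with its vial at (272,235), so I descend and grip.

Request:
arm_command --plan '[-0.001,-0.003,0.098,0,-0.002,0.004,0.6,-0.001,-0.003,0.098,0,-0.002,0.004,0.6,-0.001,-0.003,0.098,0,-0.002,0.004,0.6,0,0,0.07,0,0,0.004,0.6,0,0,0.015,0,0,0,0.6]'

```text
time_s: 24.15
eef_pos: [0.5133, 0.2835, 0.1071]
ee_rot: [0.037, 0.999, 0.001, 0.004]
contact_force: [0.1, 0.2, -0.5]
gripper_width: 0.0554
```

Request:
arm_command --plan '[0,0,0,0,0,0,0,0,0,0,0,0,0,0,0,0,0,0,0,0,0,0,0,0,0,0,0,0,0,0,0,0,0,0,0]' --force 40

```text
time_s: 24.65
eef_pos: [0.5142, 0.2838, 0.1109]
ee_rot: [0.038, 0.999, 0.002, 0.006]
contact_force: [1.0, 0.0, -3.7]
gripper_width: 0.0237
```

Run:
```python
from h import *
st()
```

```text
t 24.65 p [0.5142 0.2838 0.1109] z [ 0.013  0.003 -1.   ] y [0.075 0.997 0.004] F [ 1.   0.  -3.7] M [ 0.01 -0.19  0.03] w 0.0237 j [ 0.46  0.04  1.84 -0.    1.25 -1.03]
```

Run:
```python
from h import *
p,Rm,_=cur()
ax,ay=axes(); B=np.array([CAL['wx'],CAL['wy'],0])
T=B+ax*-.062+ay*-.015
Rt=toolR(.1128,0); print(T)
T1=T.copy();T1[2]=.37
plan([(p+[0,0,.12],toolR(-.067,0)),(B+ax*-.2+ay*-.015+[0,0,.37],Rt)],0,wmax=6,vmax=.03)
```

```text
[ 0.55225677 -0.15228235  0.        ]
16
-0.002, 0.001, -0.15, 0.002, 0.006, -0.004, 0,
-0.001, 0, -0.15, 0.002, 0.006, -0.004, 0,
-0.001, 0, -0.15, 0.002, 0.006, -0.004, 0,
-0, 0, -0.15, 0.002, 0.006, -0.004, 0,
-0.018, -0.124, -0.058, 0, 0, -0.029, 0,
-0.016, -0.124, -0.058, 0, 0, -0.029, 0,
-0.014, -0.124, -0.058, 0, 0, -0.029, 0,
-0.012, -0.124, -0.058, 0, 0, -0.029, 0,
-0.01, -0.125, -0.058, 0, 0, -0.029, 0,
-0.008, -0.125, -0.058, 0, 0, -0.029, 0,
-0.007, -0.125, -0.058, 0, 0, -0.029, 0,
-0.005, -0.125, -0.058, 0, 0, -0.029, 0,
-0.003, -0.125, -0.058, 0, 0, -0.029, 0,
-0.001, -0.125, -0.058, 0, 0, -0.029, 0,
0.001, -0.125, -0.058, 0, 0, -0.029, 0,
0.003, -0.125, -0.058, 0, 0, -0.029, 0,
```

Request:
arm_command --plan '[-0.001,0,-0.1,0,0,0,0,-0.001,0,-0.15,0,0,0,0,-0.001,0,-0.15,0,0,0,0,0,0,-0.15,0,0,0,0,-0.018,-0.1,-0.05,0,0,-0.029,0,-0.016,-0.124,-0.05,0,0,-0.029,0,-0.014,-0.124,-0.05,0,0,-0.029,0,-0.012,-0.124,-0.05,0,0,-0.029,0,-0.01,-0.125,-0.05,0,0,-0.029,0,-0.008,-0.125,-0.05,0,0,-0.029,0]'

```text
time_s: 25.65
eef_pos: [0.5214, 0.1353, 0.2831]
ee_rot: [-0.012, 1.0, -0.0, 0.002]
contact_force: [1.0, -0.5, -3.7]
gripper_width: 0.0239
```

Run:
```python
from h import *
st()
ax,ay=axes(); B=np.array([CAL['wx'],CAL['wy'],0])
plan([(B+ax*-.16+ay*-.015+[0,0,.38],toolR(.1128,0))],0,wmax=6,vmax=.03)
```

```text
t 25.65 p [0.5214 0.1353 0.2831] z [ 0.004 -0.001 -1.   ] y [-0.024  1.    -0.001] F [ 1.  -0.5 -3.7] M [-0.02 -0.18 -0.04] w 0.0239 j [ 0.21 -0.18  1.76 -0.    1.56 -1.39]
8
-0.01, -0.119, -0.06, -0, 0.001, -0.021, 0,
-0.008, -0.119, -0.06, -0, 0.001, -0.021, 0,
-0.007, -0.119, -0.061, -0, 0.001, -0.021, 0,
-0.006, -0.119, -0.061, -0, 0.001, -0.021, 0,
-0.004, -0.119, -0.061, -0, 0.001, -0.021, 0,
-0.003, -0.12, -0.061, -0, 0.001, -0.021, 0,
-0.002, -0.12, -0.061, -0, 0.001, -0.021, 0,
-0, -0.12, -0.061, -0, 0.001, -0.021, 0,
```

Request:
arm_command --plan '[-0.01,-0.08,-0.15,0,0,-0.021,0,-0.008,-0.1,-0.13,0,0,-0.021,0,-0.007,-0.12,-0.1,0,0,-0.021,0,-0.006,-0.12,-0.08,0,0,-0.021,0,-0.004,-0.12,-0.06,0,0,-0.021,0,-0.003,-0.12,-0.03,0,0,-0.021,0,-0.002,-0.12,0,0,0,-0.021,0,0,-0.12,0,0,0,-0.021,0]'

```text
time_s: 26.45
eef_pos: [0.5396, -0.0516, 0.3978]
ee_rot: [-0.058, 0.998, -0.001, 0.001]
contact_force: [0.9, 0.3, -3.9]
gripper_width: 0.0235
```

Run:
```python
from h import *
st()
c=snap('side','s7.png')
im=c['image'];cv2.imwrite('pics/s7b.png',cv2.resize(im[60:240,220:460],(800,600),interpolation=cv2.INTER_CUBIC))
ax,ay=axes(); B=np.array([CAL['wx'],CAL['wy'],0])
plan([(B+ax*-.062+ay*-.015+[0,0,.36],toolR(.1128,0))],0,wmax=6,vmax=.02)
```

```text
t 26.45 p [ 0.5396 -0.0516  0.3978] z [ 0.003 -0.002 -1.   ] y [-0.115  0.993 -0.002] F [ 0.9  0.3 -3.9] M [ 0.07 -0.17 -0.01] w 0.0235 j [-0.14 -0.18  1.58 -0.    1.74 -1.83]
6
-0.001, -0.082, 0.032, -0.001, 0.001, 0.001, 0,
-0.001, -0.082, 0.032, -0.001, 0.001, 0.001, 0,
-0.001, -0.082, 0.031, -0.001, 0.001, 0.001, 0,
-0.001, -0.082, 0.031, -0.001, 0.001, 0.001, 0,
-0.001, -0.082, 0.031, -0.001, 0.001, 0.001, 0,
-0.001, -0.082, 0.031, -0.001, 0.001, 0.001, 0,
```

View pics/s7b.png

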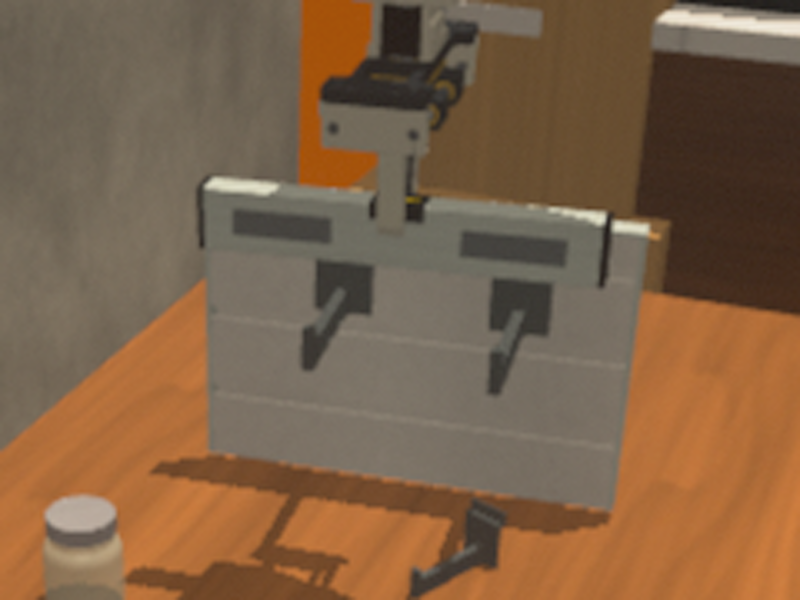

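The level hangs level in the gripper, spanning (205,215) to (605,250), in front of both hooks. I bring it over the arms.

Request:
arm_command --plan '[-0.001,-0.082,0.031,0,0,0,0,-0.001,-0.082,0.031,0,0,0,0,-0.001,-0.082,0.031,0,0,0,0,-0.001,-0.082,0.031,0,0,0,0,-0.001,-0.08,0.031,0,0,0,0,-0.001,-0.06,0.031,0,0,0,0,0,0,0,0,0,0,0]'

```text
time_s: 27.2
eef_pos: [0.5522, -0.1547, 0.3563]
ee_rot: [-0.057, 0.998, -0.001, -0.0]
contact_force: [-0.5, 0.4, -3.5]
gripper_width: 0.0232
```

Run:
```python
from h import *
st()
ax,ay=axes(); B=np.array([CAL['wx'],CAL['wy'],0])
plan([(B+ax*-.062+ay*-.015+[0,0,.315],toolR(.1128,0))],0,wmax=6,vmax=.01)
```

```text
t 27.2 p [ 0.5522 -0.1547  0.3563] z [-0.    -0.002 -1.   ] y [-0.113  0.994 -0.002] F [-0.5  0.4 -3.5] M [ 0.05 -0.13  0.01] w 0.0232 j [-0.32 -0.11  1.59 -0.    1.67 -2.  ]
5
-0, 0.002, 0.041, -0.001, -0, 0, 0,
-0, 0.002, 0.041, -0.001, -0, 0, 0,
-0, 0.002, 0.041, -0.001, -0, 0, 0,
-0, 0.002, 0.041, -0.001, -0, 0, 0,
-0, 0.002, 0.041, -0.001, -0, 0, 0,
```

Request:
arm_command --plan '[0,0.002,0.04,0,0,0,0,0,0.002,0.04,0,0,0,0,0,0.002,0.04,0,0,0,0,0,0.002,0.03,0,0,0,0,0,0.002,0.02,0,0,0,0,0,0,0,0,0,0,0]'

```text
time_s: 27.8
eef_pos: [0.5519, -0.1511, 0.3192]
ee_rot: [-0.057, 0.998, -0.001, -0.0]
contact_force: [0.2, -0.2, -4.3]
gripper_width: 0.0236
```

Run:
```python
from h import *
st()
```

```text
t 27.8 p [ 0.5519 -0.1511  0.3192] z [-0.    -0.001 -1.   ] y [-0.114  0.993 -0.001] F [ 0.2 -0.2 -4.3] M [ 0.1  -0.15 -0.04] w 0.0236 j [-0.31 -0.11  1.64 -0.    1.61 -2.  ]
```

Request:
arm_command --plan '[0,0,0.01,0,0,0,0,0,0,0.01,0,0,0,0,0,0,0.01,0,0,0,0,0,0,0.01,0,0,0,0,0,0,0.005,0,0,0,0]'

```text
time_s: 28.3
eef_pos: [0.5521, -0.151, 0.3105]
ee_rot: [-0.057, 0.998, -0.001, 0.001]
contact_force: [-0.1, 0.2, -4.0]
gripper_width: 0.0239
```

Request:
arm_command --plan '[0,0,0.004,0,0,0,0,0,0,0.004,0,0,0,0,0,0,0.004,0,0,0,0]'

```text
time_s: 28.6
eef_pos: [0.5521, -0.1511, 0.308]
ee_rot: [-0.057, 0.998, -0.001, 0.001]
contact_force: [0.7, 0.1, -3.9]
gripper_width: 0.024
```

Request:
arm_command --plan '[0,0,0.004,0,0,0,0,0,0,0.004,0,0,0,0,0,0,0.004,0,0,0,0]'

```text
time_s: 28.9
eef_pos: [0.5522, -0.1511, 0.3055]
ee_rot: [-0.057, 0.998, -0.001, 0.001]
contact_force: [0.3, 0.8, -3.8]
gripper_width: 0.0237
```

Request:
arm_command --plan '[0,0,0.003,0,0,0,0,0,0,0.003,0,0,0,0]'

```text
time_s: 29.1
eef_pos: [0.5521, -0.1511, 0.3042]
ee_rot: [-0.057, 0.998, -0.001, 0.001]
contact_force: [-1.4, 0.1, -0.6]
gripper_width: 0.0239
```

Request:
arm_command --plan '[0,0,0.003,0,0,0,0,0,0,0.003,0,0,0,0]'

```text
time_s: 29.3
eef_pos: [0.5522, -0.1511, 0.3038]
ee_rot: [-0.057, 0.998, -0.001, 0.001]
contact_force: [-3.1, 0.1, 2.6]
gripper_width: 0.0236
```

Request:
arm_command --plan '[0,0,0.003,0,0,0,0,0,0,0.003,0,0,0,0]'

```text
time_s: 29.5
eef_pos: [0.5522, -0.1511, 0.3036]
ee_rot: [-0.057, 0.998, -0.001, 0.002]
contact_force: [-5.2, 1.8, 4.9]
gripper_width: 0.0237
```

Request:
arm_command --plan '[0,0,0.001,0,0,0,0.4,0,0,0.001,0,0,0,0.4,0,0,0,0,0,0,0.4,0,0,0,0,0,0,0.4,0,0,0,0,0,0,0.4]'

```text
time_s: 30.0
eef_pos: [0.5524, -0.1512, 0.3027]
ee_rot: [-0.057, 0.998, -0.001, 0.002]
contact_force: [0.7, 0.2, -0.6]
gripper_width: 0.0374
```

Run:
```python
from h import *
st()
c=snap('side','s8.png')
im=c['image'];cv2.imwrite('pics/s8b.png',cv2.resize(im[60:240,220:460],(800,600),interpolation=cv2.INTER_CUBIC))
```

```text
t 30.0 p [ 0.5524 -0.1512  0.3027] z [ 0.004 -0.003 -1.   ] y [-0.115  0.993 -0.003] F [ 0.7  0.2 -0.6] M [ 0.05 -0.19  0.01] w 0.0374 j [-0.31 -0.11  1.67 -0.    1.58 -2.  ]
```

View pics/s8b.png

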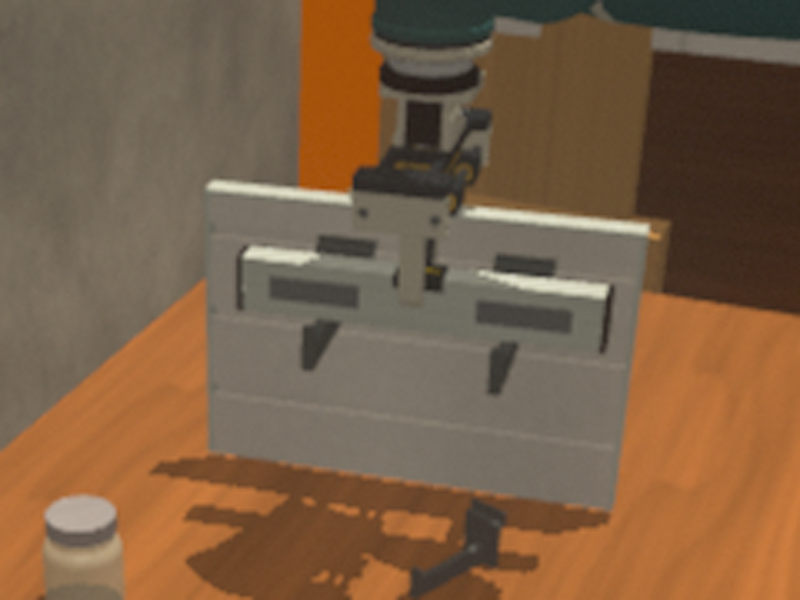

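The level rests on both arms, its ends at (245,280) and (605,315). I retreat straight up.

Request:
arm_command --plan '[0,0,-0.03,0,0,0,0.4,0,0,-0.08,0,0,0,0.4,0,0,-0.15,0,0,0,0.4,0,0,-0.2,0,0,0,0.4,0,0,-0.2,0,0,0,0.4,0,0.1,-0.1,0,0,0,0.4,0,0.2,0,0,0,0,0.4,0,0.2,0,0,0,0,0.4,0,0,0,0,0,0,0.4]'

```text
time_s: 30.95
eef_pos: [0.5382, -0.0489, 0.4713]
ee_rot: [-0.056, 0.998, -0.002, 0.005]
contact_force: [-0.2, 0.0, -0.3]
gripper_width: 0.0371
```

Run:
```python
from h import *
st()
c=vision.capture('side'); d=vision.capture('top')
im=c['image'];cv2.imwrite('pics/s9b.png',cv2.resize(im[90:225,260:440],(800,600),interpolation=cv2.INTER_CUBIC))
im=d['image'];cv2.imwrite('pics/t9.png',im)
for l in ['jar','tin','screwdriver']:
    print(l,[(round(x['p'],2),[round(a*b) for a,b in zip(x['extent'],[560,420]*2)]) for x in recognise(l,d)])
```

```text
t 30.95 p [ 0.5382 -0.0489  0.4713] z [ 0.01  -0.003 -1.   ] y [-0.112  0.994 -0.004] F [-0.2  0.  -0.3] M [ 0.04 -0.11 -0.03] w 0.0371 j [-0.14 -0.18  1.46 -0.    1.85 -1.82]
jar [(0.72, [285, 148, 306, 170])]
tin [(0.91, [143, 166, 177, 200])]
screwdriver [(0.75, [141, 235, 167, 298])]
```

View pics/s9b.png

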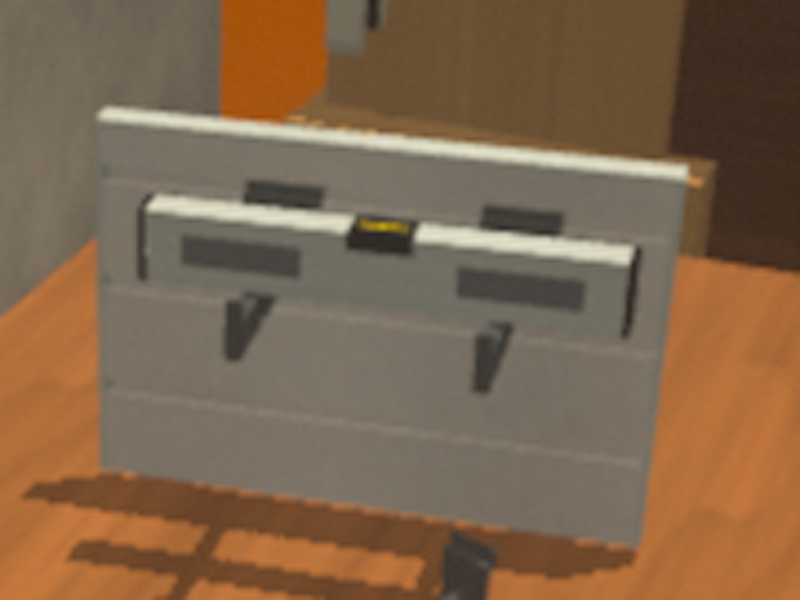

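View pics/t9.png

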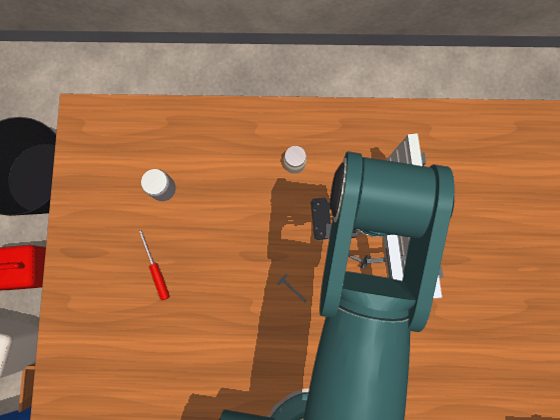

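The level lies on edge on both hooks, parallel to the grooves. Both plates are seated the same way, and the bystanders are where they were.

Run:
```python
from h import *
print(bot.finish_job())
```

```text
the job is handed in; nothing more can be done
None
```

The loose hook is in the top groove about 15 cm robot-side of the old one, and the spirit level lies on edge across both. I handed the job in at about 31 s of the 72 s; no verdict came back.

**Hook:** I took the large hook and felt for the mouth with the arm tipped up about 45°. Contact on both edges put the mouth's lower edge about 225 mm up, roughly 1 mm above nominal. I tipped it to 55° to slide the lip in, and the swing down went without any force building up. It was pressed home while gripped for about 1 s. Two readings at the start of the push were 17 to 19 N, above the 10 to 15 N asked. I eased off and held it at 11 to 13 N before letting go.

**Level:** It touched the hooks softly, with force readings rising to about 5 N in small steps, and was released there.

**Last checks:**
- **Side picture:** both plates sit the same way on the groove line, and the level rests on edge on both arms.
- **Top picture:** the jar, tin and screwdriver show within about 3 pixels of where they started, but the robot's own arm hid the wall in that view.
- **Gripper:** it was clear of everything, with near-zero force.

**Disagreement:** feeling and pictures differed by 1 to 2 mm for the wall face, and by up to about 5 mm for the groove height taken from the old hook. I went by the feel.

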